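Deal bearing units into two sloped picking chutes

TASK

Deal the four square-flange bearing units from the mat into the two sloped chutes, one to each chute in turn, starting with the chute that carries the card, until each chute holds two. Lay each unit boss up, flat on the slope, and let it slide down until it rests against the stop or against the unit before it; do not let units fall from a height, and leave everything else where it is.

Things in the scene. Friction and masses are not known exactly. Their poses are not given: they have to be found in the camera images.
- unit0: one of four identical square-flange bearing units of bare light-grey metal, about 0.28 kg: square flange 50 x 50 mm, 8 mm thick, with an upright round boss of 30 mm diameter on its middle, boss top 42 mm above the underside. Origin: centre of the underside; z along the boss, x and y along the flange's sides. Starts standing on the mat, boss up, at any place on it. Grip it by the boss
- unit1: one of four identical square-flange bearing units of bare light-grey metal, about 0.28 kg: square flange 50 x 50 mm, 8 mm thick, with an upright round boss of 30 mm diameter on its middle, boss top 42 mm above the underside. Origin: centre of the underside; z along the boss, x and y along the flange's sides. Starts standing on the mat, boss up, at any place on it. Grip it by the boss
- unit2: one of four identical square-flange bearing units of bare light-grey metal, about 0.28 kg: square flange 50 x 50 mm, 8 mm thick, with an upright round boss of 30 mm diameter on its middle, boss top 42 mm above the underside. Origin: centre of the underside; z along the boss, x and y along the flange's sides. Starts standing on the mat, boss up, at any place on it. Grip it by the boss
- unit3: one of four identical square-flange bearing units of bare light-grey metal, about 0.28 kg: square flange 50 x 50 mm, 8 mm thick, with an upright round boss of 30 mm diameter on its middle, boss top 42 mm above the underside. Origin: centre of the underside; z along the boss, x and y along the flange's sides. Starts standing on the mat, boss up, at any place on it. Grip it by the boss
- chute_card: The first chute: the only one with a slanting framed white card (64 x 50 mm) on top of its orange crossbar. Fixed blue steel stand, 92 mm wide (y), 130 mm deep (x), with a smooth lane falling at 30 degrees towards its -x end (the robot's side) to a stop, and a crossbar on two posts over the lane's upper end. Origin: on the table under the lane; z up
- chute_card_place1 (a point): On the lane floor of that chute, mid-width: where the origin of a unit lies that touches the stop, 25 mm up-lane from the stop, 48 mm above the table; x runs up the lane, y across, z square off the floor. Lane 115 mm long, 60 mm wide inside; side walls 8 mm, stop 16 mm high. Slippery: a unit laid on it slides down by itself
- chute_card_place2 (a point): The same for the second unit, resting against the first: 50 mm farther up the lane, 73 mm above the table; same axes
- chute_card_bar (a point): Centre of the underside of that chute's orange crossbar, 200 mm above the table; the bar is 40 mm (chute x) x 92 mm x 30 mm high; its posts are 12 mm wide, 34 to 46 mm either side of the mid-line. An upright hand strikes the bar over the lane's second place; one leaning back square to the lane clears it. The card reaches 271 mm above the table
- chute_plain: The second chute: like the first, but no card on its crossbar. Fixed blue steel stand, 92 mm wide (y), 130 mm deep (x), with a smooth lane falling at 30 degrees towards its -x end (the robot's side) to a stop, and a crossbar on two posts over the lane's upper end. Origin: on the table under the lane; z up
- chute_plain_place1 (a point): On the lane floor of that chute, mid-width: where the origin of a unit lies that touches the stop, 25 mm up-lane from the stop, 48 mm above the table; x runs up the lane, y across, z square off the floor. Lane 115 mm long, 60 mm wide inside; side walls 8 mm, stop 16 mm high. Slippery: a unit laid on it slides down by itself
- chute_plain_place2 (a point): The same for the second unit, resting against the first: 50 mm farther up the lane, 73 mm above the table; same axes
- chute_plain_bar (a point): Centre of the underside of that chute's orange crossbar, 200 mm above the table; the bar is 40 mm (chute x) x 92 mm x 30 mm high; its posts are 12 mm wide, 34 to 46 mm either side of the mid-line. An upright hand strikes the bar over the lane's second place; one leaning back square to the lane clears it
- mat: black rubber mat, 290 x 200 x 3 mm, fixed on the table to the right of both chutes (seen from the robot; the chutes stand side by side, in either order), long side along its x; origin: centre of its underside
- sleeve: bystander, leave alone: plain round steel sleeve, 40 mm outside diameter, 32 mm tall, no flange, standing on the mat; origin: centre of its underside
- carton_small: bystander, leave alone: small brown carton 46 x 36 x 30 mm on the mat; origin: centre of its underside
- tape_roll: bystander, leave alone: roll of packing tape lying flat, 80 mm diameter, 48 mm tall; origin: centre of its underside
- carton_mid: bystander, leave alone: brown carton 120 x 90 x 70 mm; origin: centre of its underside
- carton_flat: bystander, leave alone: brown carton 130 x 100 x 45 mm; origin: centre of its underside
- spray_can: bystander, leave alone: closed metal can, 56 mm diameter, 160 mm tall; origin: centre of its underside
- screwdriver: bystander, leave alone: screwdriver lying on the table; origin: on the handle-to-tip line, on the table
Not all that is in view belongs to the job. What is shaped like the unit2 but black or blue is not meant.

How it is judged:
By the outcome, as a careful person would: the job done as asked, in the order asked, and still so for the second after the job is handed in, with the robot touching nothing.
It also fails if it takes over 72 s, if anything falls off the work surface, if the arm or the gripper's body presses on something with over 40 N, if the wrist force passes 120 N, or if a joint passes its speed limit or range.

ROBOT

A 6-joint arm with a two-finger parallel gripper is mounted at the origin on the work surface. World frame = base frame: x ahead of the robot, y to its left, z up, the work surface at z = 0. Lengths are in m, angles in rad, forces in N, time in s.
With the tool pointing down it reaches from about 0.35 to 0.85 m from the base axis. Payload 8.1 kg.
Tool frame: the origin (TCP) lies at the very end of the fingers, on their centre line; the grasp point (between the pads) lies robot.hold_point_z behind it (robot.hold_point_z is the distance from the TCP to the grasp point, in m); z points along the fingers, y is the direction in which the jaws open and shut (so a half turn about z gives the same grasp; the last joint's range is limited). The gripper opens to 93 mm and grips with 3 to 60 N. Pads are 15 mm wide; open, the fingers measure 128 mm over their backs; the gripper's body (75 mm by 188 mm) begins 65 mm behind the grasp point.
Start: joints at [-1.188, 0.13, 1.488, -0, 1.523, -0.085], TCP at [0.271, -0.536, 0.219] pointing down, gripper open.
Joint ranges: [-2.96, 2.96], [-0.89, 2.26], [0.02, 2.5], [-1.34, 4.48], [0, 2.73], [-2.66, 2.66]. Speed limits (rad/s): [2.39, 2.39, 2.79, 3.14, 3.14, 3.14].

INTERFACE

Orientations are given as a rotation vector (axis times angle).
In Python, from plant import robot, cams gives the robot as it stands. The module is installed in compiled form; this text tells all that it offers.
- The arm moves only by the tool step_arm, never from a script. Its argument "deltas" is a list of rows, each an object with "offset": the shift along the tool's x, y, z in cm, a list of three; "roll": the turn about the tool's z in rad. In form: [{"offset": [x, y, z], "roll": roll}, ...]. A call has 1 to 12 rows; each row shifts and turns the commanded pose from where the row before left it, along the tool's axes as they then stand; what a row does not reach is not made up. A row lasts 1/8 s, in which the tool goes at most 62.5 mm and 10.7 degrees, less where a joint would pass 70% of its speed; a pose out of reach is approached as far as the arm can. A call with a gripper value outside its range is refused whole. "fingers" is the finger opening in cm, from 0 to 9.3, set as the call begins (left out, the last holds). The fingers move at their own pace and stop on an object; "grip_force" is the grip in N (left out, the last holds). Time passes only in rows, so rows that do not move let the fingers close. It gives the time, the measured TCP pose, the force and the opening at its end, in the units of the state.
- robot.read_state(): the state, without advancing time (a new reading comes with each control period).
- cams.read_camera(name): name is "side" or "top" or "wrist"; returns a dict with "pixels" (384x512x3 uint8, red, green, blue), "fx", "fy", "cx", "cy" (pixels), "k1" (the pictures are not rectified: a ray, as slopes to the right and down, at radius r is drawn at 1 + k1 r^2 times it, then the intrinsics apply), "extrinsics" (4x4, takes a point from world to camera coordinates). Camera axes: x right, y down, z forward; pixel columns grow to the right and rows downward; lengths in m; the calibration is good to about 2 mm. A picture is of the moment at which its call begins. There is no depth.
- robot.close_job(): hands the job in, once; it reports no verdict.
Trained networks look in a picture, given as the dict that the camera call returned (one of the last four; its "shot" number tells which), for a name from the list of things; names that differ only in an ending like _2 or _b are one class to them, and where a whole thing is asked for, a point or a joint stands for the part that bears it (a point fixed in the world has none). Each returns a list of dicts, best first, with "score" (0 to 1); they miss things now and then, are a little off and sometimes report something else, mostly with a low value. They report only what shows in the picture. A call takes as long as a camera call. They do not tell look-alikes from the thing itself.
- cams.boxes_of(picture, thing): "xy" ([column, row] in pixels, amid what is visible of it).
- cams.silhouettes(picture, thing): "mask" (384x512 bool, what is visible of it) and "xy" ([column, row] in pixels, amid what is visible of it).
- cams.pinpoint(picture, thing): "xy" ([column, row] in pixels: a listed point, or the origin of a listed thing).
The state is a dict: "t": time; "q": joint angles; "dq": joint speeds; "joint_torque": joint torques, N m; "tool_pos": TCP position; "orientation": TCP orientation; "force": force on the tool from outside, world axes, zero at the start; "wrist_torque": the same for the moment, N m; "opening": finger opening in m.
Only numpy, scipy, OpenCV 4.12 (cv2) and the standard library are available. Lean on these libraries where they do the work, as an engineer would, in place of code of your own. Each camera call takes 0.05 s, during which the arm holds its last target. There are 200 camera calls.

## Working session

There is one attempt and no reset: what is moved stays moved. The work goes in short steps, Python scripts to look and compute and a tool call to move; the robot and the scene stay as the last step left them, time stands still between calls to the robot, and variables do not carry over. Pictures are saved under pics/ and viewed, about 8 in all and at most 12, crops included, and the job is handed in when it is done.

Besides the shell and the picture viewer there is one more tool, called after ">>>" as name(argument=value, ...), one argument or row to a line, values as JSON. step_arm: Moves the arm, as the interface text tells. Its arguments: {"type":"object","properties":{"deltas":{"type":"array"},"fingers":{"type":"number"},"grip_force":{"type":"number"}},"required":["deltas"]}

```bash
mkdir -p pics
cat > h.py <<'E'
import numpy as np, cv2
from scipy.spatial.transform import Rotation as R
from plant import robot, cams
def ray(p,xy):
    u=np.array([(xy[0]-p["cx"])/p["fx"],(xy[1]-p["cy"])/p["fy"]]); s=u.copy()
    for _ in range(20): s=u/(1+p["k1"]*(s@s))
    E=np.array(p["extrinsics"]); d=E[:3,:3].T@np.r_[s,1]; o=-E[:3,:3].T@E[:3,3]
    return o,d/np.linalg.norm(d)
def atz(p,xy,z):
    o,d=ray(p,xy); return o+d*(z-o[2])/d[2]
def proj(p,P):
    E=np.array(p["extrinsics"]); c=E[:3,:3]@np.array(P)+E[:3,3]; s=c[:2]/c[2]; s=s*(1+p["k1"]*(s@s))
    return np.array([s[0]*p["fx"]+p["cx"],s[1]*p["fy"]+p["cy"]])
def save(p,n): cv2.imwrite(f"pics/{n}.png",cv2.cvtColor(p["pixels"],cv2.COLOR_RGB2BGR))
E
cat > a.py <<'E'
from h import *
np.set_printoptions(precision=4,suppress=True)
s=robot.read_state(); print({k:np.round(v,3) for k,v in s.items()}, robot.hold_point_z)
H={"unit0":.003,"chute_card_place1":.048,"chute_card_place2":.073,"chute_card_bar":.2,"chute_card":0,"chute_plain_place1":.048,"chute_plain":0,"sleeve":.003,"mat":0}
for n in ["top","side","wrist"]:
    p=cams.read_camera(n); save(p,n+"0"); E=np.array(p["extrinsics"]); print(n,p["fx"],p["k1"],-E[:3,:3].T@E[:3,3])
    for t,z in H.items():
        for r in cams.pinpoint(p,t)[:7]: print(" ",t,round(r["score"],2),np.round(r["xy"],1),atz(p,r["xy"],z)[:2])
E
python3 a.py
```

```text
{'t': np.float64(0.0), 'q': array([-1.188,  0.131,  1.489, -0.   ,  1.523, -0.085]), 'dq': array([-0.   , -0.002,  0.001,  0.002, -0.001, -0.001]), 'joint_torque': array([ -0.004, -55.984, -49.177,   0.076,   0.035,  -0.   ]), 'tool_pos': array([ 0.27 , -0.535,  0.218]), 'orientation': array([-3.054, -0.728,  0.   ]), 'force': array([ 0.926, -0.158, -0.248]), 'wrist_torque': array([-0.044,  0.025,  0.017]), 'opening': np.float64(0.093)} 0.0188
top 470.4235028792242 0.03190593867704804 [0.3541 0.0709 1.441 ]
  unit0 0.84 [325.3 162.7] [ 0.6229 -0.1816]
  unit0 0.74 [312.5 217.4] [ 0.4533 -0.1378]
  unit0 0.63 [395.  124.8] [ 0.7412 -0.402 ]
  unit0 0.57 [317.9 192.4] [ 0.5303 -0.1563]
  unit0 0.56 [394.3 180.1] [ 0.5667 -0.3923]
  unit0 0.52 [350.  166.7] [ 0.6097 -0.2576]
  chute_card_place1 0.85 [237.6 208.7] [0.4777 0.0906]
  chute_card_place1 0.65 [235.5 195.2] [0.5182 0.0966]
  chute_card_place2 0.85 [237.6 208.7] [0.4755 0.0902]
  chute_card_place2 0.65 [235.5 195.2] [0.5152 0.0962]
  chute_card_bar 0.94 [238.8 177.8] [0.5469 0.0848]
  chute_card 0.76 [237.6 202.2] [0.5021 0.091
[... 861 characters left out ...]
212.8] [0.4701 0.06  ]
  chute_card_place2 0.59 [252.8 205.3] [0.5193 0.0904]
  chute_card_bar 0.98 [263.7 178.6] [0.5534 0.0875]
  chute_card_bar 0.51 [246.1 163.2] [0.5048 0.1725]
  chute_card 0.97 [244.6 217. ] [0.4914 0.1032]
  chute_card 0.33 [254.2 205.9] [0.5342 0.1552]
  chute_plain_place1 0.9 [248.5 160.6] [0.538  0.3689]
  chute_plain_place1 0.84 [232.8 170. ] [0.4681 0.3171]
  chute_plain 0.83 [243.7 175.4] [0.5138 0.3332]
  chute_plain 0.28 [270.5 283.8] [ 0.5407 -0.186 ]
  chute_plain 0.25 [237.3 298.6] [ 0.4317 -0.2242]
  sleeve 0.56 [236.6 299.1] [ 0.4293 -0.2272]
  mat 0.7 [271.2 286.1] [ 0.5415 -0.1944]
wrist 285.47996645556015 -0.048471136401318025 [ 0.3354 -0.5025  0.3854]
```

```bash
python3 -c "
import cv2
t=cv2.imread('pics/top0.png'); s=cv2.imread('pics/side0.png')
cv2.imwrite('pics/top0c.png',cv2.resize(t[90:290,120:430],None,fx=2.55,fy=2.55,interpolation=3))
cv2.imwrite('pics/side0c.png',cv2.resize(s[110:384,180:440],None,fx=2.15,fy=2.15,interpolation=3))"
```

```text
(no output)
```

View pics/top0c.png

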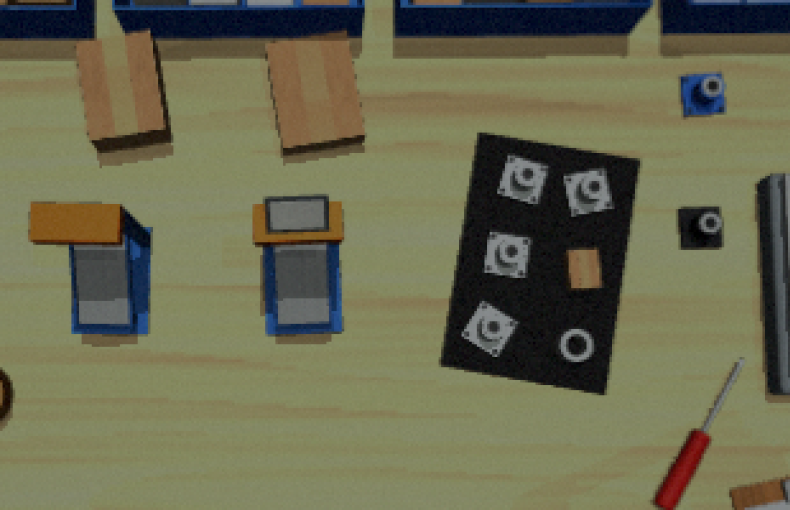

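View pics/side0c.png

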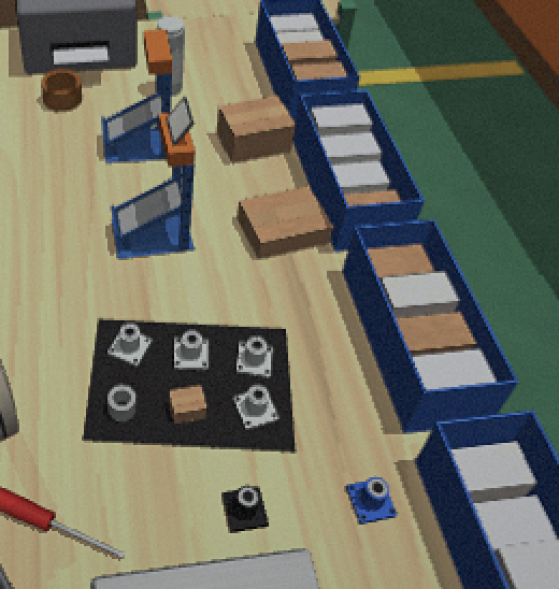

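The top and side pictures show four grey units on the mat, at top pixels (325,163), (350,167), (318,192) and (312,217). The card chute is the nearer one, at about (237,200), and the plain chute is at about (160,200). The black and blue look-alikes sit off the mat. Next I'll hover over the mat for a closer look.

```bash
cat >> h.py <<'E'
import json,math
def plan(*wps, step=5.5, rstep=.18):
    """wps: (x,y,z,yaw) ; prints rounded rows, tool frame (general orientation)"""
    s=robot.read_state(); M=R.from_rotvec(s["orientation"]); p=np.array(s["tool_pos"]); 
    for w in wps:
        X=M.as_matrix()[:,0]; yaw=math.atan2(X[1],X[0]); rows=[]
        roll=0 if w[3] is None else -((w[3]-yaw+np.pi)%(2*np.pi)-np.pi)
        if len(w)>4: roll=w[4]
        d=np.array(w[:3])-p; n=max(1,math.ceil(np.linalg.norm(d)*100/step),math.ceil(abs(roll)/rstep)); r=round(roll/n,3)
        for k in range(n):
            o=np.round(M.inv().apply((np.array(w[:3])-p)/(n-k))*100,2)
            p=p+M.apply(o/100); M=M*R.from_rotvec([0,0,r]); rows.append({"offset":o.tolist(),"roll":r})
        print(json.dumps(rows).replace(" ",""))
E
python3 -c "
from h import *
plan((.6,-.2,.26,np.pi))"
```

```text
[{"offset":[2.97,-1.01,-0.28],"roll":-0.178},{"offset":[3.1,-0.46,-0.28],"roll":-0.178},{"offset":[3.13,0.09,-0.28],"roll":-0.178},{"offset":[3.07,0.65,-0.27],"roll":-0.178},{"offset":[2.9,1.18,-0.28],"roll":-0.178},{"offset":[2.65,1.67,-0.27],"roll":-0.178},{"offset":[2.31,2.12,-0.28],"roll":-0.178},{"offset":[1.9,2.49,-0.27],"roll":-0.178},{"offset":[1.43,2.79,-0.28],"roll":-0.178},{"offset":[0.91,3.0,-0.27],"roll":-0.178},{"offset":[0.37,3.11,-0.28],"roll":-0.178},{"offset":[-0.19,3.13,-0.27],"roll":-0.178},{"offset":[-0.74,3.05,-0.28],"roll":-0.178},{"offset":[-1.27,2.87,-0.27],"roll":-0.178},{"offset":[-1.75,2.6,-0.28],"roll":-0.178}]
```

>>> step_arm(
  deltas=[
    {"offset": [2.97,-1.01,-0.28],"roll": -0.178},
    {"offset": [3.1,-0.46,-0.28],"roll": -0.178},
    {"offset": [3.13,0.09,-0.28],"roll": -0.178},
    {"offset": [3.07,0.65,-0.27],"roll": -0.178},
    {"offset": [2.9,1.18,-0.28],"roll": -0.178},
    {"offset": [2.65,1.67,-0.27],"roll": -0.178},
    {"offset": [2.31,2.12,-0.28],"roll": -0.178},
    {"offset": [1.9,2.49,-0.27],"roll": -0.178},
    {"offset": [1.43,2.79,-0.28],"roll": -0.178},
    {"offset": [0.91,3.0,-0.27],"roll": -0.178},
    {"offset": [0.37,3.11,-0.28],"roll": -0.178},
    {"offset": [-0.19,3.13,-0.27],"roll": -0.178},
  ],
  fingers=7,
  grip_force=10,
)

```text
t: 3.0
tool_pos: [0.5348, -0.2664, 0.2519]
orientation: [0.826, 3.031, -0.0]
force: [0.3, -1.0, 0.2]
opening: 0.0699
```

>>> step_arm(
  deltas=[
    {"offset": [-0.74,3.05,-0.28],"roll": -0.178},
    {"offset": [-1.27,2.87,-0.27],"roll": -0.178},
    {"offset": [-1.75,2.6,-0.28],"roll": -0.178},
    {"offset": [0,0,0],"roll": 0},
  ],
)

```text
t: 3.5
tool_pos: [0.6011, -0.1984, 0.26]
orientation: [0.001, 3.141, 0.0]
force: [0.6, 0.4, 0.4]
opening: 0.0704
```

```bash
cat > b.py <<'E'
from h import *
np.set_printoptions(precision=4,suppress=True)
s=robot.read_state(); print({k:np.round(s[k],3) for k in ("t","q","tool_pos","orientation")})
p=cams.read_camera("wrist"); save(p,"wrist1")
for t,z in {"unit0":.003,"sleeve":.003,"chute_card_place1":.048,"chute_card_bar":.2,"chute_plain_place1":.048}.items():
    for r in cams.pinpoint(p,t)[:6]: print(" ",t,round(r["score"],2),np.round(r["xy"],1),atz(p,r["xy"],z)[:2])
g=p["pixels"].astype(int)
# flange yaw: rectify plane z=.011 to a 1 mm/px map and search square fit of bright pixels
for r in cams.silhouettes(p,"unit0")[:6]:
    m=r["mask"].astype(np.uint8); c=max(cv2.findContours(m,0,1)[0],key=cv2.contourArea).reshape(-1,2)
    q=np.array([atz(p,a,.009)[:2] for a in c.astype(float)]).astype(np.float32)*1000
    b=cv2.minAreaRect(q); print(" sil",round(r["score"],2),np.round(r["xy"],1),np.round(b[0],1),np.round(b[1],1),round(b[2],1))
E
python3 b.py
```

```text
{'t': np.float64(3.5), 'q': array([-0.4  ,  0.206,  1.329,  0.   ,  1.606, -1.97 ]), 'tool_pos': array([ 0.601, -0.198,  0.26 ]), 'orientation': array([0.001, 3.141, 0.   ])}
  unit0 0.92 [219.4 169.6] [ 0.617  -0.2553]
  unit0 0.89 [301.1  50.1] [ 0.4488 -0.1378]
  unit0 0.88 [134.4 238.8] [ 0.733  -0.3996]
  unit0 0.73 [128.3 135.5] [ 0.5651 -0.3894]
  unit0 0.69 [273.3 177.9] [ 0.63   -0.1733]
  unit0 0.63 [286.5 114.5] [ 0.5356 -0.1557]
  sleeve 0.72 [229.   34.1] [ 0.4286 -0.2365]
  chute_card_place1 0.83 [490.4 106.1] [0.5203 0.1109]
  chute_card_place1 0.3 [455.8  92.5] [0.5042 0.0596]
  chute_card_bar 0.36 [225.6 102.4] [ 0.5218 -0.2226]
 sil 0.97 [272.4 176.5] [ 629.7 -177.7] [50.2 51. ] 72.4
 sil 0.95 [137.4 235.4] [ 730.8 -400.2] [49.8 54.7] 0.6
 sil 0.91 [219.  168.2] [ 614.6 -256.6] [52.  50.4] 10.6
 sil 0.9 [302.3  50.1] [ 449.4 -134.9] [53.1 54.8] 58.3
 sil 0.63 [124.6 134.3] [ 570.2 -394.7] [50.4 62.5] 3.9
 sil 0.57 [286.  115.3] [ 537.4 -156.9] [51.  50.1] 79.0
```

View pics/wrist1.png

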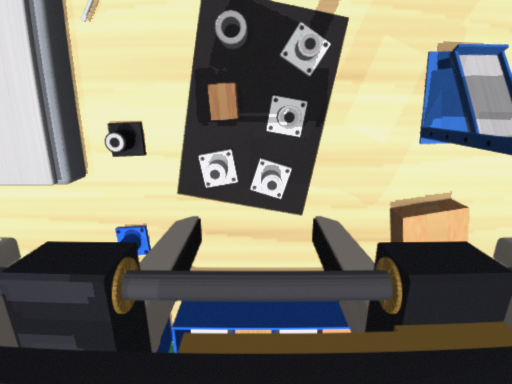

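The wrist picture shows all four units clearly, at (272,177), (219,168), (286,115) and (302,50). The sleeve is at (231,27) and the small carton at (222,101). I'll grasp the middle unit, at (286,115), first.

```bash
python3 -c "
from h import *
y=np.pi-.192
plan((.536,-.157,.085,y),(.536,-.157,.0172,y))"
```

```text
[{"offset":[1.59,1.09,4.38],"roll":0.047},{"offset":[1.64,1.01,4.38],"roll":0.047},{"offset":[1.69,0.93,4.37],"roll":0.047},{"offset":[1.74,0.85,4.38],"roll":0.047}]
[{"offset":[-0.0,0.0,3.39],"roll":-0.001},{"offset":[-0.0,0.0,3.39],"roll":-0.001}]
```

>>> step_arm(
  deltas=[
    {"offset": [1.59,1.09,4.38],"roll": 0.048},
    {"offset": [1.64,1.01,4.38],"roll": 0.048},
    {"offset": [1.69,0.93,4.37],"roll": 0.048},
    {"offset": [1.74,0.85,4.38],"roll": 0.048},
    {"offset": [0,0,2.3],"roll": 0},
    {"offset": [0,0,2.3],"roll": 0},
    {"offset": [0,0,2.2],"roll": 0},
    {"offset": [0,0,0],"roll": 0},
  ],
  fingers=6,
)

```text
t: 4.85
tool_pos: [0.5345, -0.156, 0.0151]
orientation: [-0.309, -3.123, -0.002]
force: [-0.5, 0.2, -0.2]
opening: 0.0601
```

>>> step_arm(
  deltas=[
    {"offset": [0,0,0],"roll": 0},
    {"offset": [0,0,0],"roll": 0},
    {"offset": [0,0,0],"roll": 0},
    {"offset": [0,0,0],"roll": 0},
  ],
  fingers=2,
  grip_force=10,
)

```text
t: 5.35
tool_pos: [0.537, -0.1564, 0.0177]
orientation: [0.307, 3.125, -0.0]
force: [-0.1, -0.0, 3.4]
opening: 0.0303
```

```bash
python3 -c "
from h import *
p=np.array(robot.read_state()['tool_pos'])
plan((p[0],p[1],.16,None),(.49,.088,.20,np.pi))"
```

```text
[{"offset":[-0.01,-0.0,-4.74],"roll":0.0},{"offset":[-0.0,-0.0,-4.75],"roll":0.0},{"offset":[-0.01,-0.0,-4.74],"roll":0.0}]
[{"offset":[1.87,4.61,-0.8],"roll":-0.039},{"offset":[1.69,4.68,-0.8],"roll":-0.039},{"offset":[1.51,4.74,-0.8],"roll":-0.039},{"offset":[1.32,4.8,-0.81],"roll":-0.039},{"offset":[1.13,4.85,-0.8],"roll":-0.039}]
```

>>> step_arm(
  deltas=[
    {"offset": [0,0,-4.7],"roll": 0},
    {"offset": [0,0,-4.8],"roll": 0},
    {"offset": [0,0,-4.7],"roll": 0},
    {"offset": [1.87,4.61,-0.8],"roll": -0.039},
    {"offset": [1.69,4.68,-0.8],"roll": -0.039},
    {"offset": [1.51,4.74,-0.8],"roll": -0.039},
    {"offset": [1.32,4.8,-0.81],"roll": -0.039},
    {"offset": [1.13,4.85,-0.8],"roll": -0.039},
    {"offset": [0,0,0],"roll": 0},
  ],
)

```text
t: 6.48
tool_pos: [0.4889, 0.0912, 0.1995]
orientation: [-0.006, 3.141, 0.001]
force: [0.9, 0.3, -1.7]
opening: 0.03
```

```bash
cat > c.py <<'E'
from h import *
import sys
np.set_printoptions(precision=4,suppress=True)
s=robot.read_state(); print({k:np.round(s[k],3) for k in ("t","q","tool_pos","orientation","force","opening")})
p=cams.read_camera("wrist"); save(p,sys.argv[1])
w=sys.argv[2]
for t,z in {f"chute_{w}_place1":(.048,.073),f"chute_{w}_bar":(.2,),"unit0":(.048,),f"chute_{w}":(0,)}.items():
    for r in cams.pinpoint(p,t)[:3]: print(" ",t,round(r["score"],2),np.round(r["xy"],1),*[atz(p,r["xy"],q)[:2] for q in z])
E
python3 c.py wrist2 card
```

```text
{'t': np.float64(6.475), 'q': array([ 0.081, -0.142,  1.794,  0.001,  1.489, -1.494]), 'tool_pos': array([0.489, 0.091, 0.2  ]), 'orientation': array([-0.006,  3.141,  0.001]), 'force': array([ 0.931,  0.296, -1.663]), 'opening': np.float64(0.03)}
  chute_card_place1 0.63 [254.4 162.5] [0.4738 0.0882] [0.4691 0.0884]
  chute_card_place1 0.38 [ 72.2 258.4] [ 0.5986 -0.1444] [ 0.584 -0.126]
  chute_card_bar 0.66 [256.3 306.7] [0.5459 0.0908]
  unit0 0.87 [ 81.7 138.8] [ 0.4471 -0.1067]
  unit0 0.73 [ 19.8 252.4] [ 0.5918 -0.2143]
  unit0 0.7 [ 73.9 258.4] [ 0.5985 -0.1421]
  chute_card 0.63 [256.  176.8] [0.5021 0.0901]
```

View pics/wrist2.png

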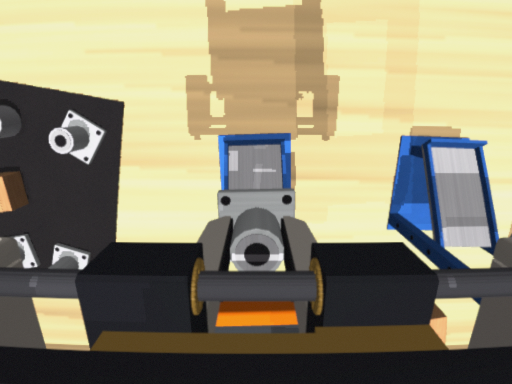

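The held unit is straight and centred over the card chute. The lane shows at columns 228-284, rows 145-190, and the stop is at row 140. I'll check the stop rim and the side edges numerically before laying the unit down.

```bash
cat > d.py <<'E'
from h import *
np.set_printoptions(precision=4,suppress=True)
im=cv2.imread('pics/wrist2.png').astype(int)
print(im[126:166,245].tolist())
p=cams.read_camera("wrist")
for xy in [(255,134),(255,146),(219,137),(291,135),(228,150),(284,150)]: print(xy,atz(p,xy,.0494),atz(p,xy,.045))
for P in [(.4445,.09,.0494),(.453,.06,.0355),(.453,.12,.0355)]: print(P,proj(p,P))
for n in("top","side"):
    q=cams.read_camera(n)
    for t,z in {"chute_card_bar":.2,"chute_plain_bar":.2,"chute_plain_place1":.048}.items():
        for r in cams.pinpoint(q,t)[:2]: print(n,t,round(r["score"],2),np.round(r["xy"],1),atz(q,r["xy"],z)[:2],atz(q,r["xy"],.073)[:2])
E
python3 d.py
```

```text
[[120, 168, 200], [118, 164, 198], [118, 165, 198], [117, 164, 196], [117, 165, 194], [118, 166, 196], [117, 164, 195], [116, 152, 178], [115, 91, 85], [138, 78, 40], [141, 77, 37], [143, 78, 39], [142, 77, 37], [134, 73, 36], [91, 49, 25], [84, 47, 22], [85, 46, 25], [85, 48, 25], [89, 57, 39], [107, 89, 83], [136, 132, 133], [139, 136, 138], [139, 136, 138], [138, 136, 136], [140, 137, 138], [138, 135, 136], [140, 137, 137], [138, 135, 136], [138, 135, 135], [138, 137, 138], [139, 136, 137], [139, 135, 137], [139, 135, 137], [138, 134, 136], [138, 134, 136], [138, 135, 136], [139, 136, 137], [138, 136, 136], [139, 134, 137], [138, 135, 136]]
(255, 134) [0.442  0.0848 0.0494] [0.4424 0.0847 0.045 ]
(255, 146) [0.4551 0.0847 0.0494] [0.4557 0.0847 0.045 ]
(219, 137) [0.4452 0.0452 0.0494] [0.4456 0.0446 0.045 ]
(291, 135) [0.4431 0.1242 0.0494] [0.4435 0.1247 0.045 ]
(228, 150) [0.4595 0.0547 0.0494] [0.4602 0.0543 0.045 ]
(284, 150) [0.4596 0.1169 0.0494] [0.4602 0.1173 0.045 ]
(0.4445, 0.09, 0.0494) [259.7818 136.2988]
(0.453, 0.06, 0.0355) [233.6072 142.6112]
(0.453, 0.12, 0.0355) [285.7006 142.5449]
top chute_plain_bar 0.96 [151.1 178.9] [0.5456 0.3183] [0.5652 0.3436]
top chute_plain_place1 0.67 [156.8 190.9] [0.5328 0.3311] [0.5296 0.3264]
top chute_plain_place1 0.62 [161.1 211.6] [0.4708 0.3174] [0.4687 0.313 ]
side chute_card_bar 0.92 [261.  178.4] [0.5446 0.0894] [0.5688 0.2274]
side chute_plain_bar 0.68 [256.9 139.1] [0.5611 0.3069] [0.5878 0.4794]
side chute_plain_place1 0.73 [246.7 163.3] [0.5285 0.3525] [0.5249 0.3227]
side chute_plain_place1 0.7 [233.  169.2] [0.4693 0.3219] [0.4673 0.293 ]
```

>>> step_arm(
  deltas=[
    {"offset": [1.1,-0.17,4],"roll": 0},
    {"offset": [0,0,4],"roll": 0},
    {"offset": [0,0,3],"roll": 0},
    {"offset": [0,0,0.6],"roll": 0},
    {"offset": [0,0,0.3],"roll": 0},
    {"offset": [0,0,0.3],"roll": 0},
    {"offset": [0,0,0.3],"roll": 0},
  ],
)

```text
t: 8.05
tool_pos: [0.4795, 0.0865, 0.0757]
orientation: [0.001, 3.14, 0.0]
force: [-4.6, -1.3, 5.4]
opening: 0.0301
```

>>> step_arm(
  deltas=[
    {"offset": [0,0,0.3],"roll": 0},
    {"offset": [0,0,0.3],"roll": 0},
    {"offset": [0,0,0],"roll": 0},
  ],
  grip_force=7,
)

```text
t: 8.43
tool_pos: [0.4785, 0.0865, 0.0678]
orientation: [0.001, 3.141, 0.0]
force: [-1.6, -0.2, 0.1]
opening: 0.03
```

```bash
python3 -c "
from h import *
s=robot.read_state(); print(s['t'],s['tool_pos'],s['force'])
q=cams.read_camera('side'); save(q,'s1'); w=cams.read_camera('wrist'); save(w,'w3')
a=cv2.resize(cv2.imread('pics/s1.png')[130:260,190:310],(480,520)); b=cv2.resize(cv2.imread('pics/w3.png')[90:350,160:350],(380,520)); cv2.imwrite('pics/c1.png',np.hstack([a,b])[:, :800])
"
```

```text
8.425 [0.47854808 0.08646108 0.0678341 ] [-1.6103961  -0.15274924  0.1234615 ]
```

View pics/c1.png

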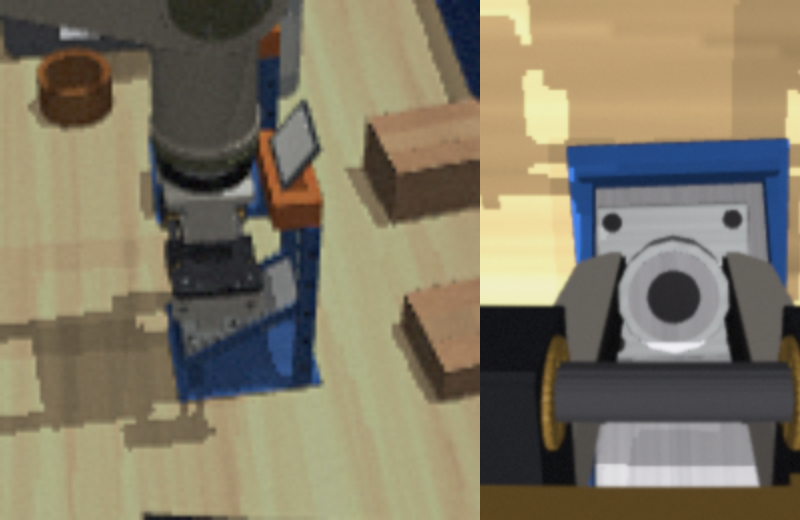

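The unit has pivoted flat onto the lane under the light grip. In the wrist crop it sits about 3 mm right of centre and has not reached the stop. I'll release it now.

>>> step_arm(
  deltas=[
    {"offset": [0,0,0],"roll": 0},
    {"offset": [0,0,0],"roll": 0},
    {"offset": [0,0,0],"roll": 0},
    {"offset": [0,0,-3],"roll": 0},
    {"offset": [0,0,-5],"roll": 0},
    {"offset": [0,0,-4],"roll": 0},
  ],
  fingers=5,
)

```text
t: 9.28
tool_pos: [0.4788, 0.0865, 0.19]
orientation: [0.001, 3.14, 0.0]
force: [0.8, -0.1, -0.7]
opening: 0.0502
```

```bash
python3 c.py w4 card; python3 -c "
from h import *
y=np.pi-.307-.0; 
plan((.628,-.176,.16,np.pi-.307),(.628,-.176,.0172,None))"
```

```text
{'t': np.float64(9.275), 'q': array([ 0.073, -0.167,  1.835,  0.   ,  1.473, -1.497]), 'tool_pos': array([0.479, 0.086, 0.19 ]), 'orientation': array([0.001, 3.14 , 0.   ]), 'force': array([ 0.777, -0.125, -0.65 ]), 'opening': np.float64(0.05)}
  chute_card_place1 0.75 [262.7 221.3] [0.5313 0.0931] [0.5209 0.0925]
  chute_card_bar 0.77 [262.  328.3] [0.5456 0.0897]
  unit0 0.96 [253.  173.4] [0.4742 0.082 ]
  unit0 0.86 [ 18.7 260.9] [ 0.5872 -0.2153]
  unit0 0.58 [ 78.3 147.1] [ 0.4442 -0.1108]
  chute_card 0.59 [258.7 189.9] [0.5073 0.0887]
[{"offset":[-2.5,-4.37,0.46],"roll":0.051},{"offset":[-2.72,-4.24,0.46],"roll":0.051},{"offset":[-2.93,-4.1,0.46],"roll":0.051},{"offset":[-3.13,-3.94,0.46],"roll":0.051},{"offset":[-3.33,-3.77,0.45],"roll":0.051},{"offset":[-3.52,-3.6,0.46],"roll":0.051}]
[{"offset":[-0.0,-0.0,4.76],"roll":0.0},{"offset":[-0.0,-0.0,4.76],"roll":0.0},{"offset":[-0.01,-0.0,4.76],"roll":0.0}]
```

View pics/w4.png

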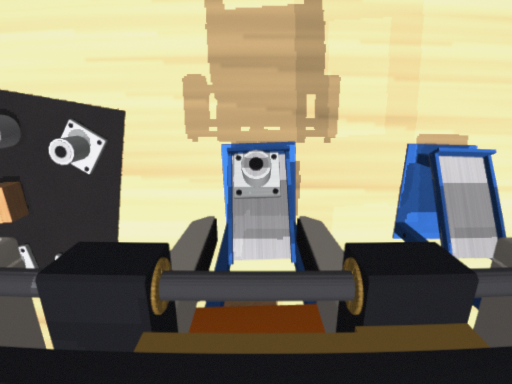

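The first unit rests against the stop, at (255,165). The hand must clear the bar, so I'll go sideways first and then to the unit at (0.628,-0.176).

```bash
python3 -c "
from h import *
y=np.pi-.307
plan((.479,-.06,.19,np.pi),(.628,-.176,.07,y),(.628,-.176,.0172,y))"
```

```text
[{"offset":[-0.03,-4.88,-0.08],"roll":-0.0},{"offset":[-0.02,-4.88,-0.08],"roll":-0.0},{"offset":[-0.03,-4.89,-0.09],"roll":-0.0}]
[{"offset":[-2.98,-2.32,2.4],"roll":0.061},{"offset":[-3.12,-2.13,2.4],"roll":0.061},{"offset":[-3.24,-1.94,2.4],"roll":0.061},{"offset":[-3.35,-1.73,2.4],"roll":0.061},{"offset":[-3.46,-1.53,2.4],"roll":0.061}]
[{"offset":[0.0,0.0,5.28],"roll":0.001}]
```

>>> step_arm(
  deltas=[
    {"offset": [0,-4.88,0],"roll": 0},
    {"offset": [0,-4.88,0],"roll": 0},
    {"offset": [0,-4.89,0],"roll": 0},
    {"offset": [-2.98,-2.32,2.4],"roll": 0.061},
    {"offset": [-3.12,-2.13,2.4],"roll": 0.061},
    {"offset": [-3.24,-1.94,2.4],"roll": 0.061},
    {"offset": [-3.35,-1.73,2.4],"roll": 0.061},
    {"offset": [-3.46,-1.53,2.4],"roll": 0.061},
    {"offset": [0,0,0],"roll": 0},
  ],
  fingers=6,
  grip_force=10,
)

```text
t: 10.65
tool_pos: [0.6247, -0.1762, 0.0612]
orientation: [-0.48, -3.095, -0.003]
force: [-0.7, 0.6, -0.0]
opening: 0.0596
```

```bash
python3 -c "
from h import *
y=np.pi-.307
print(robot.read_state()['tool_pos'])
plan((.628,-.176,.0172,y))"
```

```text
[ 0.62465818 -0.17619623  0.06118647]
[{"offset":[-0.35,0.12,4.4],"roll":-0.001}]
```

>>> step_arm(
  deltas=[
    {"offset": [0,0,2.5],"roll": 0},
    {"offset": [0,0,2.5],"roll": 0},
    {"offset": [0,0,0],"roll": 0},
  ],
)

```text
t: 11.02
tool_pos: [0.6244, -0.1745, 0.0151]
orientation: [-0.476, -3.099, -0.002]
force: [0.9, 0.1, -0.2]
opening: 0.0603
```

>>> step_arm(
  deltas=[
    {"offset": [0,0,0],"roll": 0},
    {"offset": [0,0,0],"roll": 0},
    {"offset": [0,0,0],"roll": 0},
    {"offset": [0,0,0],"roll": 0},
  ],
  fingers=2,
)

```text
t: 11.52
tool_pos: [0.628, -0.1763, 0.019]
orientation: [0.478, 3.104, -0.0]
force: [-1.2, 0.3, 3.3]
opening: 0.0297
```

```bash
python3 -c "
from h import *
s=robot.read_state(); p=s['tool_pos']; print(s['orientation'],s['opening'])
plan((p[0]-.02,p[1]+.02,.17,np.pi-.307),(.54,-.05,.245,np.pi-.1),(.485,.318,.23,np.pi),step=5.8)"
```

```text
[ 4.78260126e-01  3.10368937e+00 -4.28194707e-04] 0.029697672859337467
[{"offset":[0.83,0.43,-5.03],"roll":0.0},{"offset":[0.83,0.44,-5.04],"roll":0.0},{"offset":[0.83,0.43,-5.03],"roll":0.0}]
[{"offset":[3.22,2.7,-2.51],"roll":-0.069},{"offset":[3.03,2.91,-2.5],"roll":-0.069},{"offset":[2.82,3.12,-2.51],"roll":-0.069}]
[{"offset":[1.3,5.15,0.21],"roll":-0.014},{"offset":[1.23,5.17,0.21],"roll":-0.014},{"offset":[1.16,5.19,0.21],"roll":-0.014},{"offset":[1.08,5.2,0.21],"roll":-0.014},{"offset":[1.01,5.22,0.21],"roll":-0.014},{"offset":[0.94,5.23,0.21],"roll":-0.014},{"offset":[0.86,5.25,0.22],"roll":-0.014}]
```

```bash
python3 -c "
from h import *
s=robot.read_state(); p=s['tool_pos']
plan((p[0]-.02,p[1]+.02,.17,np.pi-.307),(.47,-.05,.22,np.pi),(.475,.318,.22,np.pi),step=5.8)"
```

```text
[{"offset":[0.83,0.43,-5.03],"roll":0.0},{"offset":[0.83,0.44,-5.04],"roll":0.0},{"offset":[0.83,0.43,-5.03],"roll":0.0}]
[{"offset":[4.09,1.5,-1.26],"roll":-0.076},{"offset":[3.96,1.8,-1.26],"roll":-0.076},{"offset":[3.81,2.1,-1.25],"roll":-0.076},{"offset":[3.65,2.38,-1.26],"roll":-0.076}]
[{"offset":[-0.06,5.26,-0.0],"roll":-0.0},{"offset":[-0.06,5.26,-0.0],"roll":-0.0},{"offset":[-0.06,5.26,-0.0],"roll":-0.0},{"offset":[-0.06,5.25,-0.0],"roll":-0.0},{"offset":[-0.07,5.26,-0.0],"roll":-0.0},{"offset":[-0.06,5.25,-0.01],"roll":-0.0},{"offset":[-0.07,5.26,-0.0],"roll":-0.0}]
```

>>> step_arm(
  deltas=[
    {"offset": [0,0,-5],"roll": 0},
    {"offset": [0.8,0.4,-5],"roll": 0},
    {"offset": [1.6,0.9,-5.1],"roll": 0},
    {"offset": [4.09,1.5,-1.26],"roll": -0.076},
    {"offset": [3.96,1.8,-1.26],"roll": -0.076},
    {"offset": [3.81,2.1,-1.25],"roll": -0.076},
    {"offset": [3.65,2.38,-1.26],"roll": -0.076},
    {"offset": [0,5.25,0],"roll": 0},
    {"offset": [0,5.25,0],"roll": 0},
    {"offset": [0,5.25,0],"roll": 0},
    {"offset": [0,5.25,0],"roll": 0},
    {"offset": [0,5.25,0],"roll": 0},
  ],
)

```text
t: 13.02
tool_pos: [0.4705, 0.214, 0.2191]
orientation: [-0.003, -3.141, 0.0]
force: [0.1, -0.4, -2.6]
opening: 0.0297
```

>>> step_arm(
  deltas=[
    {"offset": [0,5.25,0],"roll": 0},
    {"offset": [-0.5,5.25,0],"roll": 0},
    {"offset": [0,0,0],"roll": 0},
    {"offset": [0,0,0],"roll": 0},
  ],
)

```text
t: 13.52
tool_pos: [0.4757, 0.317, 0.2186]
orientation: [-0.002, -3.14, 0.002]
force: [-0.9, -0.2, -2.9]
opening: 0.0298
```

```bash
python3 c.py w5 plain
```

```text
{'t': np.float64(13.525), 'q': array([ 0.498,  0.056,  1.567, -0.   ,  1.52 , -1.071]), 'tool_pos': array([0.476, 0.317, 0.219]), 'orientation': array([-0.002, -3.14 ,  0.002]), 'force': array([-0.949, -0.184, -2.865]), 'opening': np.float64(0.03)}
  chute_plain_place1 0.97 [257.2 174. ] [0.4781 0.317 ] [0.4724 0.317 ]
  chute_plain_bar 0.69 [259.3 305.6] [0.5468 0.3186]
  unit0 0.66 [258.6 217.5] [0.5346 0.3188]
  unit0 0.63 [ 70.4 173.3] [0.4769 0.0855]
  chute_plain 0.63 [258.4 191. ] [0.5137 0.3187]
```

View pics/w5.png

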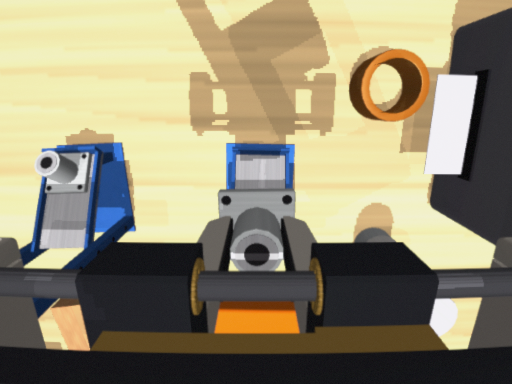

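The second unit is held straight over the plain chute, whose lane is at columns 233-289. The orange ring is at (390,85), and the spray can shows near (375,240). I'll check how close the can is to the wide gripper body before going down.

```bash
python3 -c "
from h import *
for n in ('top','side','wrist'):
    q=cams.read_camera(n)
    for r in cams.pinpoint(q,'spray_can')[:2]: print(n,r['score'],r['xy'],atz(q,r['xy'],0))
"
```

```text
top 0.51 [389.8, 260.3] [ 0.32204442 -0.36839688  0.        ]
side 0.79 [259.3, 150.1] [0.60254779 0.49499096 0.        ]
wrist 0.91 [368.4, 242.4] [0.59571624 0.48395091 0.        ]
```

>>> step_arm(
  deltas=[
    {"offset": [-0.2,0.4,4],"roll": 0},
    {"offset": [0,0,4.5],"roll": 0},
    {"offset": [0,0,4],"roll": 0},
    {"offset": [0,0,1],"roll": 0},
    {"offset": [0,0,0.3],"roll": 0},
    {"offset": [0,0,0.3],"roll": 0},
    {"offset": [0,0,0.3],"roll": 0},
  ],
)

```text
t: 14.95
tool_pos: [0.4794, 0.3227, 0.0779]
orientation: [0.003, 3.139, 0.004]
force: [-5.3, 1.7, 6.0]
opening: 0.0295
```

>>> step_arm(
  deltas=[
    {"offset": [0,0,0.3],"roll": 0},
    {"offset": [0,0,0.3],"roll": 0},
    {"offset": [0,0,0.1],"roll": 0},
    {"offset": [0,0,0],"roll": 0},
  ],
  grip_force=7,
)

```text
t: 15.45
tool_pos: [0.478, 0.3211, 0.068]
orientation: [-0.003, -3.141, 0.001]
force: [-1.4, 0.7, -0.5]
opening: 0.0299
```

```bash
python3 -c "
from h import *
w=cams.read_camera('wrist'); save(w,'w6')
cv2.imwrite('pics/c2.png',cv2.resize(cv2.imread('pics/w6.png')[90:350,160:350],(380,520)))
"
```

```text
(no output)
```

View pics/c2.png

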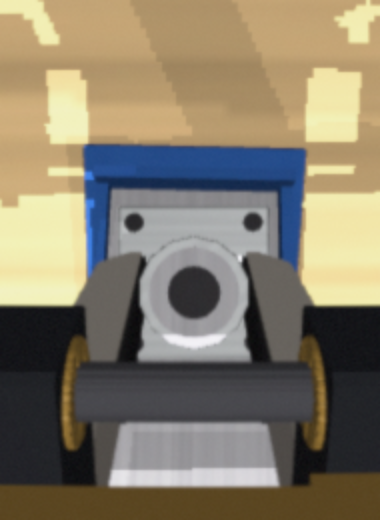

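The unit lies flat and centred on the lane, so I'll release it and retreat upward.

Units three and four need a leaning hand, and the rows offer no tilt axis. A row that goes out of reach is "approached as far as the arm can", though. I'll therefore test whether over-extending forward, high and clear of everything, leans the hand.

>>> step_arm(
  deltas=[
    {"offset": [0,0,0],"roll": 0},
    {"offset": [0,0,0],"roll": 0},
    {"offset": [0,0,0],"roll": 0},
    {"offset": [0,0,-3],"roll": 0},
    {"offset": [0,0,-6],"roll": 0},
    {"offset": [0,0,-6],"roll": 0},
    {"offset": [0,0,-6],"roll": 0},
    {"offset": [0,-3,-5],"roll": 0},
    {"offset": [-3,-4,-3],"roll": 0},
    {"offset": [-4,-4.5,-1],"roll": 0},
    {"offset": [-4,-4.5,0],"roll": 0},
    {"offset": [-4,-4.5,0],"roll": 0},
  ],
  fingers=5,
)

```text
t: 17.0
tool_pos: [0.6291, 0.1145, 0.3689]
orientation: [0.003, 3.14, 0.0]
force: [0.3, 1.2, 0.5]
opening: 0.05
```

>>> step_arm(
  deltas=[
    {"offset": [-4,-4.5,0],"roll": 0},
    {"offset": [-4,-4.5,0],"roll": 0},
    {"offset": [-5,-2.6,0],"roll": 0},
    {"offset": [-5,0,0],"roll": 0},
    {"offset": [0,0,0],"roll": 0},
  ],
)

```text
t: 17.62
tool_pos: [0.795, -0.0015, 0.3627]
orientation: [-0.005, -3.134, -0.001]
force: [0.3, -0.5, -1.9]
opening: 0.0502
```

```bash
python3 c.py w7 plain
cat > st.py <<'E'
from h import *
np.set_printoptions(precision=4,suppress=True)
s=robot.read_state(); M=R.from_rotvec(s["orientation"]).as_matrix()
print(s["t"],"q",s["q"],"p",s["tool_pos"],"zaxis",M[:,2],"lean",round(float(np.degrees(np.arctan2(M[0,2],-M[2,2]))),2),"side",round(float(np.degrees(M[1,2])),2),"F",s["force"],s["opening"])
E
python3 st.py
```

```text
{'t': np.float64(17.625), 'q': array([-0.066,  0.798,  0.362, -0.   ,  1.989, -1.634]), 'tool_pos': array([ 0.795, -0.001,  0.363]), 'orientation': array([-0.005, -3.134, -0.001]), 'force': array([ 0.335, -0.514, -1.949]), 'opening': np.float64(0.05)}
  unit0 0.9 [31.  22.5] [ 0.5807 -0.3592]
  unit0 0.9 [ 41.2 121. ] [ 0.7348 -0.3678]
  unit0 0.64 [108.5  49.9] [ 0.626  -0.2364]
17.875 q [-0.0645  0.7777  0.3719 -0.0001  1.9888 -1.6341] p [0.7921 0.0001 0.3737] zaxis [ 0.0032 -0.0003 -1.    ] lean 0.19 side -0.02 F [-0.0982 -0.5087  0.4181] 0.050339956851188396
```

>>> step_arm(
  deltas=[
    {"offset": [-3,0,0],"roll": 0},
    {"offset": [-3,0,0],"roll": 0},
    {"offset": [0,0,0],"roll": 0},
  ],
)

```text
t: 18.25
tool_pos: [0.829, -0.0002, 0.3618]
orientation: [0.002, 3.128, 0.0]
force: [0.4, -0.7, 0.1]
opening: 0.0497
```

```bash
python3 st.py
```

```text
18.25 q [-0.0625  1.0137  0.0283  0.0012  2.0857 -1.6314] p [ 0.829  -0.0002  0.3618] zaxis [ 0.0139  0.0002 -0.9999] lean 0.8 side 0.01 F [ 0.3541 -0.7181  0.142 ] 0.04966440323394354
```

>>> step_arm(
  deltas=[
    {"offset": [-4,0,0],"roll": 0},
    {"offset": [-4,0,0],"roll": 0},
    {"offset": [0,0,0],"roll": 0},
  ],
)

```text
t: 18.62
tool_pos: [0.8599, -0.0005, 0.3435]
orientation: [0.002, 3.071, -0.0]
force: [-0.5, 0.7, 0.1]
opening: 0.0499
```

```bash
python3 st.py
```

```text
18.625 q [-0.062   1.0382  0.0263  0.0046  2.007  -1.6291] p [ 0.8599 -0.0005  0.3435] zaxis [ 0.0701 -0.0002 -0.9975] lean 4.02 side -0.01 F [-0.4533  0.6822  0.0678] 0.04991666809621741
```

>>> step_arm(
  deltas=[
    {"offset": [-6,0,-1],"roll": 0},
    {"offset": [-6,0,-1],"roll": 0},
    {"offset": [-6,0,-1],"roll": 0},
    {"offset": [-6,0,-1],"roll": 0},
  ],
)

```text
t: 19.12
tool_pos: [0.9317, -0.0009, 0.3406]
orientation: [0.002, 2.896, -0.0]
force: [-0.8, 0.1, 0.5]
opening: 0.0502
```

```bash
python3 st.py
```

```text
19.125 q [-0.0618  1.0553  0.0245  0.0151  1.8163 -1.6256] p [ 0.9317 -0.0009  0.3406] zaxis [ 0.2435 -0.0004 -0.9699] lean 14.09 side -0.02 F [-0.8466  0.1303  0.4617] 0.05020536957718318
```

It works: the lean grows by about 2.5° per row and stays in the x-z plane. I'll carry on to about 30°.

>>> step_arm(
  deltas=[
    {"offset": [-6,0,-1],"roll": 0},
    {"offset": [-6,0,-1],"roll": 0},
    {"offset": [-6,0,-1],"roll": 0},
    {"offset": [-6,0,-1],"roll": 0},
    {"offset": [-6,0,-1],"roll": 0},
  ],
)

```text
t: 19.75
tool_pos: [1.0004, -0.0012, 0.3904]
orientation: [0.002, 2.673, -0.0]
force: [-0.4, -0.2, -0.2]
opening: 0.05
```

```bash
python3 st.py
```

```text
19.75 q [-0.0629  1.0311  0.0238  0.0279  1.619  -1.624 ] p [ 1.0004 -0.0012  0.3904] zaxis [ 0.4515 -0.0006 -0.8923] lean 26.84 side -0.03 F [-0.3775 -0.1582 -0.1742] 0.04997154791807285
```

```bash
python3 -c "
from h import *
plan((.85,-.08,.36,None,0.),(.6235,-.256,.10,None,-.17))"
```

```text
[{"offset":[3.69,-1.98,-1.02],"roll":0.0},{"offset":[3.7,-1.98,-1.02],"roll":0.0},{"offset":[3.69,-1.97,-1.02],"roll":0.0},{"offset":[3.7,-1.98,-1.01],"roll":0.0}]
[{"offset":[3.99,-2.2,1.62],"roll":-0.021},{"offset":[4.04,-2.12,1.62],"roll":-0.021},{"offset":[4.08,-2.04,1.62],"roll":-0.021},{"offset":[4.12,-1.95,1.62],"roll":-0.021},{"offset":[4.16,-1.86,1.63],"roll":-0.021},{"offset":[4.2,-1.78,1.62],"roll":-0.021},{"offset":[4.23,-1.68,1.63],"roll":-0.021},{"offset":[4.27,-1.6,1.62],"roll":-0.021}]
```

>>> step_arm(
  deltas=[
    {"offset": [3.69,-1.98,-1],"roll": 0},
    {"offset": [3.69,-1.98,-1],"roll": 0},
    {"offset": [3.69,-1.98,-1],"roll": 0},
    {"offset": [3.69,-1.98,-1],"roll": 0},
  ],
  fingers=6,
  grip_force=10,
)

```text
t: 20.25
tool_pos: [0.8809, -0.068, 0.368]
orientation: [0.001, 2.674, -0.001]
force: [0.2, -0.1, 0.4]
opening: 0.0606
```

```bash
python3 st.py; python3 -c "
from h import *
plan((.6235,-.256,.10,None,-.17))"
```

```text
20.25 q [-0.1668  0.4423  0.9217  0.0767  1.3166 -1.7387] p [ 0.8809 -0.068   0.368 ] zaxis [ 0.4504 -0.0007 -0.8928] lean 26.77 side -0.04 F [ 0.2409 -0.1177  0.3539] 0.06062501730668798
[{"offset":[4.38,-2.35,1.54],"roll":-0.021},{"offset":[4.43,-2.26,1.54],"roll":-0.021},{"offset":[4.47,-2.17,1.55],"roll":-0.021},{"offset":[4.52,-2.07,1.54],"roll":-0.021},{"offset":[4.56,-1.97,1.55],"roll":-0.021},{"offset":[4.6,-1.88,1.54],"roll":-0.021},{"offset":[4.64,-1.78,1.55],"roll":-0.021},{"offset":[4.68,-1.69,1.54],"roll":-0.021}]
```

The lean holds at 26.8°. Next I'll approach the unit at (0.615,-0.256).

>>> step_arm(
  deltas=[
    {"offset": [4.1,-2.2,1.6],"roll": -0.021},
    {"offset": [4.1,-2.12,1.6],"roll": -0.021},
    {"offset": [4.1,-2.04,1.6],"roll": -0.021},
    {"offset": [4.15,-1.95,1.6],"roll": -0.021},
    {"offset": [4.2,-1.86,1.6],"roll": -0.021},
    {"offset": [4.2,-1.78,1.6],"roll": -0.021},
    {"offset": [4.25,-1.7,1.6],"roll": -0.021},
    {"offset": [4.3,-1.6,1.6],"roll": -0.021},
    {"offset": [0,0,0],"roll": 0},
    {"offset": [0,0,0],"roll": 0},
  ],
)

```text
t: 21.5
tool_pos: [0.6525, -0.2446, 0.1097]
orientation: [-0.222, 2.666, -0.055]
force: [0.2, -0.3, 0.2]
opening: 0.06
```

```bash
python3 st.py; python3 -c "
from h import *
plan((.6235,-.256,.0192,None,0),step=3)
w=cams.read_camera('wrist'); save(w,'w8')
for r in cams.pinpoint(w,'unit0')[:5]: print(round(r['score'],2),np.round(r['xy']),atz(w,r['xy'],.003))
for r in cams.silhouettes(w,'unit0')[:5]:
    m=r['mask'].astype(np.uint8); c=max(cv2.findContours(m,0,1)[0],key=cv2.contourArea).reshape(-1,2)
    q=np.array([atz(w,a,.009)[:2] for a in c.astype(float)]).astype(np.float32)*1000
    b=cv2.minAreaRect(q); print(' sil',np.round(r['xy']),np.round(b[0],1),np.round(b[1],1),round(b[2],1))
"
```

```text
21.5 q [-0.563   0.0955  1.8076  0.3207  0.8604 -2.4638] p [ 0.6525 -0.2446  0.1097] zaxis [ 0.4504 -0.0017 -0.8928] lean 26.77 side -0.09 F [ 0.186  -0.3087  0.1512] 0.06002341356214929
[{"offset":[1.69,-0.0,1.7],"roll":0.0},{"offset":[1.69,-0.0,1.69],"roll":0.0},{"offset":[1.69,-0.0,1.7],"roll":0.0},{"offset":[1.69,-0.01,1.69],"roll":0.0}]
0.84 [116. 176.] [ 0.73053339 -0.39620361  0.003     ]
0.77 [82.  7.] [ 0.5675122  -0.39355209  0.003     ]
0.73 [258.  98.] [ 0.61514807 -0.25776192  0.003     ]
 sil [75. 22.] [ 579.7 -397.5] [34.2 72.9] 6.9
 sil [258. 100.] [ 619.6 -255.5] [63.8 50.8] 10.1
 sil [107. 184.] [ 747.4 -403.9] [ 61.9 102. ] 72.1
```

```bash
python3 -c "
from h import *
plan((.6235,-.257,.055,None,0),(.6235,-.257,.0192,None,0),(.6235,-.257,.17,None,0),(.5,-.1,.23,None,.17),(.49,.089,.23,None,0))"
```

```text
[{"offset":[2.65,-0.21,1.8],"roll":0.0},{"offset":[2.64,-0.2,1.79],"roll":0.0}]
[{"offset":[1.59,0.27,3.2],"roll":0.0}]
[{"offset":[-2.23,-0.39,-4.49],"roll":0.0},{"offset":[-2.23,-0.38,-4.49],"roll":0.0},{"offset":[-2.24,-0.39,-4.48],"roll":0.0}]
[{"offset":[1.39,4.22,-2.74],"roll":0.043},{"offset":[1.57,4.15,-2.74],"roll":0.043},{"offset":[1.75,4.08,-2.73],"roll":0.043},{"offset":[1.92,4.0,-2.74],"roll":0.043}]
[{"offset":[0.24,4.72,-0.12],"roll":0.0},{"offset":[0.24,4.73,-0.12],"roll":0.0},{"offset":[0.24,4.72,-0.12],"roll":0.0},{"offset":[0.24,4.73,-0.11],"roll":0.0}]
```

>>> step_arm(
  deltas=[
    {"offset": [2.65,-0.21,1.8],"roll": 0},
    {"offset": [2.64,-0.2,1.79],"roll": 0},
    {"offset": [0.8,0.13,1.6],"roll": 0},
    {"offset": [0.79,0.14,1.55],"roll": 0},
    {"offset": [0,0,0],"roll": 0},
  ],
)

```text
t: 22.28
tool_pos: [0.621, -0.2559, 0.0158]
orientation: [-0.224, 2.67, -0.051]
force: [-0.5, -0.0, -0.4]
opening: 0.0601
```

>>> step_arm(
  deltas=[
    {"offset": [0,0,0],"roll": 0},
    {"offset": [0,0,0],"roll": 0},
    {"offset": [0,0,0],"roll": 0},
    {"offset": [0,0,0],"roll": 0},
  ],
  fingers=2,
  grip_force=10,
)

```text
t: 22.78
tool_pos: [0.6216, -0.257, 0.018]
orientation: [-0.223, 2.668, -0.053]
force: [-0.9, 2.8, 4.0]
opening: 0.031
```

```bash
python3 st.py; python3 -c "
from h import *
p=robot.read_state()['tool_pos']
plan((p[0],p[1],.17,None,0),(.46,-.08,.22,None,.17),(.45,.089,.22,None,0),step=5.8)"
```

```text
22.775 q [-0.6152  0.1798  1.9055  0.4088  0.709  -2.6188] p [ 0.6216 -0.257   0.018 ] zaxis [ 0.4489 -0.0003 -0.8936] lean 26.67 side -0.02 F [-0.9335  2.8276  4.0409] 0.03098486487664792
[{"offset":[-2.24,-0.38,-4.53],"roll":0.0},{"offset":[-2.24,-0.38,-4.53],"roll":0.0},{"offset":[-2.25,-0.38,-4.52],"roll":0.0}]
[{"offset":[1.82,3.89,-2.35],"roll":0.034},{"offset":[1.95,3.83,-2.34],"roll":0.034},{"offset":[2.08,3.76,-2.35],"roll":0.034},{"offset":[2.2,3.69,-2.34],"roll":0.034},{"offset":[2.33,3.62,-2.35],"roll":0.034}]
[{"offset":[0.31,5.63,-0.15],"roll":0.0},{"offset":[0.31,5.63,-0.15],"roll":0.0},{"offset":[0.32,5.64,-0.15],"roll":0.0}]
```

>>> step_arm(
  deltas=[
    {"offset": [-2.24,-0.38,-4.53],"roll": 0},
    {"offset": [-2.24,-0.38,-4.53],"roll": 0},
    {"offset": [-2.25,-0.38,-4.52],"roll": 0},
    {"offset": [1.82,3.89,-2.35],"roll": 0.034},
    {"offset": [1.95,3.83,-2.34],"roll": 0.034},
    {"offset": [2.08,3.76,-2.35],"roll": 0.034},
    {"offset": [2.2,3.69,-2.34],"roll": 0.034},
    {"offset": [2.33,3.62,-2.35],"roll": 0.034},
    {"offset": [0.1,5.63,0],"roll": 0},
    {"offset": [0.1,5.63,0],"roll": 0},
    {"offset": [0.1,5.64,0],"roll": 0},
    {"offset": [0,0,0],"roll": 0},
  ],
)

```text
t: 24.28
tool_pos: [0.456, 0.0949, 0.2175]
orientation: [-0.01, 2.678, 0.005]
force: [-0.4, -0.5, -2.2]
opening: 0.0302
```

>>> step_arm(
  deltas=[
    {"offset": [0,0,0],"roll": 0},
    {"offset": [0,0,0],"roll": 0},
  ],
)

```text
t: 24.52
tool_pos: [0.4575, 0.0871, 0.2178]
orientation: [0.008, 2.678, -0.001]
force: [-0.9, -1.1, -2.9]
opening: 0.0297
```

```bash
python3 st.py; python3 -c "
from h import *
plan((.478,.089,.14,None,0),(.519,.089,.102,None,0),(.519,.089,.0885,None,0),step=5)
w=cams.read_camera('wrist'); save(w,'w9')"
```

```text
24.525 q [ 0.1251 -0.7773  2.2837 -0.0628  1.1753 -1.4291] p [0.4575 0.0871 0.2178] zaxis [ 0.4475 -0.0021 -0.8943] lean 26.58 side -0.12 F [-0.9004 -1.1195 -2.8545] 0.02969193244342325
[{"offset":[0.83,0.1,3.94],"roll":0.0},{"offset":[0.82,0.09,3.93],"roll":0.0}]
[{"offset":[-0.98,0.01,2.62],"roll":0.0},{"offset":[-0.98,0.02,2.62],"roll":0.0}]
[{"offset":[0.6,-0.01,1.2],"roll":0.0}]
```

View pics/w9.png

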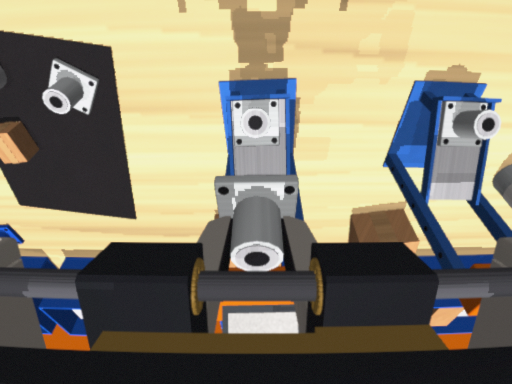

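The third unit is held straight over the card lane, at (257,205). Unit one is at the stop at (255,122), and unit two is at the plain chute's stop at (463,122). I'll go in under the bar, leaned.

>>> step_arm(
  deltas=[
    {"offset": [0.83,0.05,3.94],"roll": 0},
    {"offset": [0.82,0.05,3.93],"roll": 0},
    {"offset": [-0.98,0,2.62],"roll": 0},
    {"offset": [-0.98,0,2.62],"roll": 0},
    {"offset": [0,0,0],"roll": 0},
  ],
)

```text
t: 25.2
tool_pos: [0.5184, 0.0874, 0.1]
orientation: [0.01, 2.681, -0.002]
force: [0.4, 0.7, -3.3]
opening: 0.0299
```

>>> step_arm(
  deltas=[
    {"offset": [0.15,0,0.3],"roll": 0},
    {"offset": [0.15,0,0.3],"roll": 0},
    {"offset": [0.15,0,0.3],"roll": 0},
  ],
  grip_force=7,
)

```text
t: 25.58
tool_pos: [0.5196, 0.0896, 0.094]
orientation: [0.004, 2.674, 0.0]
force: [-3.8, -2.6, 3.9]
opening: 0.0297
```

>>> step_arm(
  deltas=[
    {"offset": [0.15,0,0.3],"roll": 0},
    {"offset": [0,0,0],"roll": 0},
  ],
)

```text
t: 25.82
tool_pos: [0.5193, 0.09, 0.09]
orientation: [0.004, 2.675, 0.001]
force: [-2.3, -1.1, 1.1]
opening: 0.0297
```

```bash
python3 st.py; python3 -c "
from h import *
q=cams.read_camera('side'); save(q,'s2'); w=cams.read_camera('wrist'); save(w,'w10')
a=cv2.resize(cv2.imread('pics/s2.png')[130:260,190:310],(400,434)); b=cv2.resize(cv2.imread('pics/w10.png')[40:340,160:350],(274,434)); cv2.imwrite('pics/c3.png',np.hstack([a,b]))
"
```

```text
25.825 q [ 0.1098 -0.4207  2.3023 -0.0692  0.7972 -1.4214] p [0.5193 0.09   0.09  ] zaxis [ 0.4497 -0.0002 -0.8932] lean 26.72 side -0.01 F [-2.2754 -1.1421  1.125 ] 0.029707930952618145
```

View pics/c3.png

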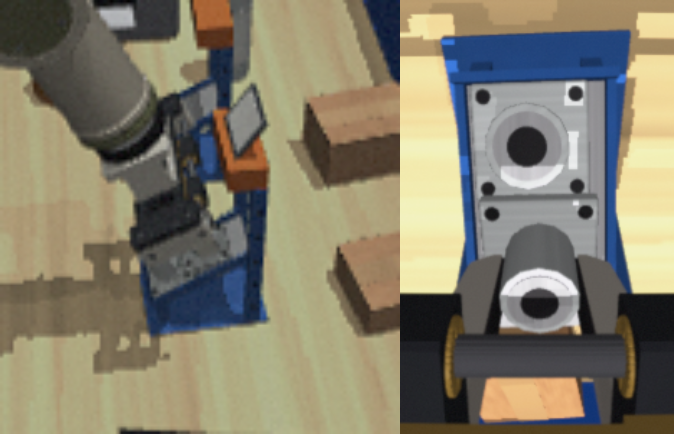

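In the wrist crop the third unit's lower edge meets unit one's upper edge and may overlap it by a millimetre or two. Before releasing I'll shift it 8 mm up the lane and press it flat.

>>> step_arm(
  deltas=[
    {"offset": [-0.3,0,-0.1],"roll": 0},
    {"offset": [-0.3,0,0],"roll": 0},
    {"offset": [-0.3,0,0],"roll": 0},
    {"offset": [0,0,0.15],"roll": 0},
    {"offset": [0,0,0.15],"roll": 0},
    {"offset": [0,0,0],"roll": 0},
  ],
)

```text
t: 26.68
tool_pos: [0.528, 0.0899, 0.091]
orientation: [0.004, 2.677, 0.001]
force: [-1.3, -0.8, -0.1]
opening: 0.0297
```

```bash
python3 st.py; python3 -c "
from h import *
q=cams.read_camera('side'); save(q,'s3'); w=cams.read_camera('wrist'); save(w,'w11')
a=cv2.resize(cv2.imread('pics/s3.png')[170:220,215:265],(400,400),interpolation=3); b=cv2.resize(cv2.imread('pics/w11.png')[40:290,190:320],(208,400)); cv2.imwrite('pics/c4.png',np.hstack([a,b]))
"
```

```text
26.675 q [ 0.107  -0.3896  2.2775 -0.0676  0.7925 -1.4247] p [0.528  0.0899 0.091 ] zaxis [ 0.4481 -0.0003 -0.894 ] lean 26.62 side -0.01 F [-1.3379 -0.8346 -0.092 ] 0.029679179055235327
```

View pics/c4.png

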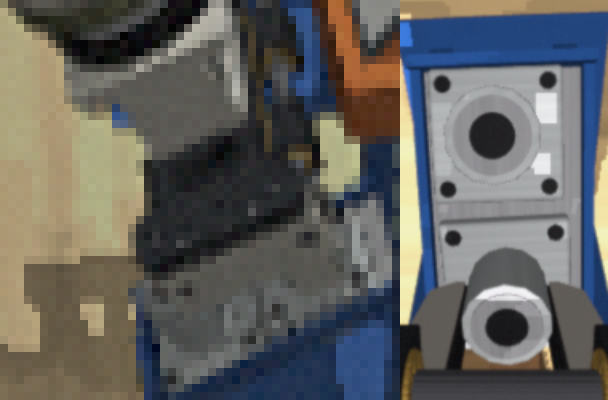

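The gap to unit one is now visible and the unit is flat. The posts are close to the fingers here, so I'll open by only a few millimetres, let the unit slide, and withdraw along the tool axis.

>>> step_arm(
  deltas=[
    {"offset": [0,0,0],"roll": 0},
    {"offset": [0,0,0],"roll": 0},
    {"offset": [0,0,0],"roll": 0},
    {"offset": [0,0,0],"roll": 0},
  ],
  fingers=3.5,
)

```text
t: 27.28
tool_pos: [0.528, 0.0899, 0.0913]
orientation: [0.004, 2.677, 0.001]
force: [-0.8, -0.5, 0.1]
opening: 0.0348
```

>>> step_arm(
  deltas=[
    {"offset": [0,0,-1],"roll": 0},
    {"offset": [0,0,-2],"roll": 0},
    {"offset": [0,0,-4],"roll": 0},
    {"offset": [0,0,-5],"roll": 0},
    {"offset": [0,0,-2],"roll": 0},
    {"offset": [0,0,0],"roll": 0},
  ],
)

```text
t: 28.02
tool_pos: [0.4661, 0.0903, 0.2195]
orientation: [0.004, 2.672, 0.002]
force: [-1.0, 0.7, 0.3]
opening: 0.0351
```

```bash
python3 st.py; python3 -c "
from h import *
w=cams.read_camera('wrist'); save(w,'w12')
for r in cams.pinpoint(w,'unit0')[:5]: print(round(r['score'],2),np.round(r['xy']),atz(w,r['xy'],.048),atz(w,r['xy'],.073),atz(w,r['xy'],.003))
for n in ('unit0',):
  for r in cams.silhouettes(w,n)[:5]: ys,xs=np.where(r['mask']); print(round(r['score'],2),np.round(r['xy']),xs.min(),xs.max(),ys.min(),ys.max())
"
```

```text
28.025 q [ 0.1295 -0.75    2.2677 -0.0633  1.158  -1.4269] p [0.4661 0.0903 0.2195] zaxis [ 0.4528  0.0005 -0.8916] lean 26.93 side 0.03 F [-1.0236  0.7021  0.3263] 0.03512295767189354
0.87 [257. 162.] [0.54381351 0.09049709 0.048     ] [0.52457058 0.09045098 0.073     ] [0.57845077 0.09058008 0.003     ]
0.7 [ 13. 127.] [ 0.48923748 -0.19792218  0.048     ] [ 0.47475514 -0.17280989  0.073     ] [ 0.51530568 -0.2431243   0.003     ]
0.64 [462. 114.] [0.47555237 0.32361983 0.048     ] [0.46226376 0.30323876 0.073     ] [0.49947185 0.36030575 0.003     ]
0.6 [67. 78.] [ 0.43295134 -0.10502092  0.048     ] [ 0.42337877 -0.08801228  0.073     ] [ 0.45018198 -0.13563649  0.003     ]
0.6 [251. 114.] [0.47698164 0.08421412 0.048     ] [0.46356837 0.08471607 0.073     ] [0.50112554 0.08331061 0.003     ]
0.85 [252. 113.] 229 276 90 138
0.79 [60. 83.] 36 93 49 105
0.78 [468. 114.] 437 500 93 138
0.68 [256. 161.] 233 278 137 182
0.51 [  9. 230.] 0 18 219 239
```

The third unit now touches unit one: their silhouettes meet at row 137. The last unit is turned about 32°, so an upright grasp is better. I'll un-lean the same way, by pulling past the near reach limit at y≈0.

>>> step_arm(
  deltas=[
    {"offset": [-1,-4.5,-3],"roll": 0},
    {"offset": [0,-4.5,-2],"roll": 0},
    {"offset": [4.46,0,-2.26],"roll": 0},
    {"offset": [4.46,0,-2.26],"roll": 0},
    {"offset": [4.46,0,-2.26],"roll": 0},
    {"offset": [0,0,0],"roll": 0},
  ],
  fingers=6,
  grip_force=10,
)

```text
t: 28.92
tool_pos: [0.4028, 0.0003, 0.2829]
orientation: [0.005, 2.777, 0.0]
force: [-0.9, 1.0, 0.2]
opening: 0.0599
```

```bash
python3 st.py
```

```text
28.925 q [-0.1901 -0.8903  2.1965  0.0672  1.4772 -1.7515] p [0.4028 0.0003 0.2829] zaxis [ 0.3563 -0.0005 -0.9344] lean 20.88 side -0.03 F [-0.894   1.0449  0.1611] 0.05989819651955972
```

q2 is right at its limit here, so I won't push this further. I'll keep the 21° lean and twist the last unit on the mat to reduce its yaw. First I'll fit a quick arm model to check that the leaned grasp at (0.45,-0.136) is inside the joint ranges.

```bash
cat > k.py <<'E'
from h import *
from scipy.optimize import least_squares as LS
D=[((.13,1.488,1.523),(.271,-.536,.219)),((.206,1.329,1.606),(.601,-.198,.26)),((-.142,1.794,1.489),(.489,.091,.2)),((-.167,1.835,1.473),(.479,.086,.19)),((.056,1.567,1.52),(.476,.317,.219)),
((.7777,.3719,1.9888),(.7921,0,.3737)),((1.0137,.0283,2.0857),(.829,0,.3618)),((1.0553,.0245,1.8163),(.9317,0,.3406)),((1.0311,.0238,1.619),(1.0004,0,.3904)),((-.7773,2.2837,1.1753),(.4575,.0871,.2178)),((-.4207,2.3023,.7972),(.5193,.09,.09)),((-.3896,2.2775,.7925),(.528,.0899,.091)),((-.75,2.2677,1.158),(.4661,.0903,.2195)),((-.8903,2.1965,1.4772),(.4028,0,.2829)),((.1798,1.9055,.709),(.6216,-.257,.018))]
def fk(v,q):
    a,d,L2,L3,g,L6,b=v; l=np.pi-sum(q); r=a+L2*np.sin(q[0])+L3*np.sin(q[0]+q[1]+g)+L6*np.sin(l); z=d+L2*np.cos(q[0])+L3*np.cos(q[0]+q[1]+g)-L6*np.cos(l); return r,z
def res(v): 
    o=[]
    for q,p in D:
        r,z=fk(v,q); o+=[r-np.sqrt(p[0]**2+p[1]**2-v[6]**2),z-p[2]]
    return o
f=LS(res,[0,.35,.4,.4,0,.25,.05]); print(np.round(f.x,3),"rms mm",1000*np.sqrt(np.mean(f.fun**2)))
def ik(x,y,z,lean):
    R_=np.sqrt(x*x+y*y-f.x[6]**2)
    s=LS(lambda u:np.array(fk(f.x,(u[0],u[1],np.pi-lean-u[0]-u[1])))-(R_,z),[-.4,2.2]); return np.round(s.x,3),np.round(np.pi-lean-sum(s.x),3),s.cost
l=np.radians(20.9)
for P in [(.457,-.137,.02),(.457,-.137,.08),(.47,-.09,.2),(.49,.0,.2),(.45,.2,.22),(.48,.321,.14),(.528,.321,.091)]: print(P,*ik(*P,l))
E
python3 k.py; python3 st.py
```

```text
[ 0.009  0.312  0.372  0.55   0.094  0.382 -0.   ] rms mm 4.686695646637474
(0.457, -0.137, 0.02) [-0.392  2.402] 0.767 3.3214140644043307e-28
(0.457, -0.137, 0.08) [-0.506  2.357] 0.926 3.642611070712558e-22
(0.47, -0.09, 0.2) [-0.611  2.198] 1.19 8.894783315408217e-17
(0.49, 0.0, 0.2) [-0.571  2.173] 1.175 1.2632683442471145e-16
(0.45, 0.2, 0.22) [-0.57   2.136] 1.211 1.2705167250128156e-28
(0.48, 0.321, 0.14) [-0.241  2.045] 0.972 6.827568202553558e-19
(0.528, 0.321, 0.091) [-0.065  1.985] 0.857 8.417608467080838e-27
28.925 q [-0.1901 -0.8903  2.1965  0.0672  1.4772 -1.7515] p [0.4028 0.0003 0.2829] zaxis [ 0.3563 -0.0005 -0.9344] lean 20.88 side -0.03 F [-0.894   1.0449  0.1611] 0.05989819651955972
```

```bash
python3 -c "
from h import *
plan((.457,-.1365,.10,None,.2),(.457,-.1365,.0184,None,0),step=4.5)"
```

```text
[{"offset":[0.23,-2.28,3.17],"roll":0.033},{"offset":[0.16,-2.29,3.17],"roll":0.033},{"offset":[0.08,-2.29,3.17],"roll":0.033},{"offset":[0.01,-2.29,3.17],"roll":0.033},{"offset":[-0.07,-2.29,3.17],"roll":0.033},{"offset":[-0.14,-2.29,3.18],"roll":0.033}]
[{"offset":[1.43,-0.29,3.81],"roll":0.0},{"offset":[1.42,-0.29,3.81],"roll":0.0}]
```

>>> step_arm(
  deltas=[
    {"offset": [0.23,-2.28,3.17],"roll": 0.033},
    {"offset": [0.16,-2.29,3.17],"roll": 0.033},
    {"offset": [0.08,-2.29,3.17],"roll": 0.033},
    {"offset": [0.01,-2.29,3.17],"roll": 0.033},
    {"offset": [-0.07,-2.29,3.17],"roll": 0.034},
    {"offset": [-0.14,-2.29,3.18],"roll": 0.034},
    {"offset": [0,0,0],"roll": 0},
    {"offset": [0,0,0],"roll": 0},
  ],
)

```text
t: 29.92
tool_pos: [0.4567, -0.1358, 0.1002]
orientation: [0.282, 2.764, 0.052]
force: [0.2, 1.2, 1.2]
opening: 0.0601
```

```bash
python3 st.py; python3 -c "
from h import *
plan((.457,-.1365,.0184,None,0),step=3)
w=cams.read_camera('wrist'); save(w,'w13')
for r in cams.pinpoint(w,'unit0')[:5]: print(round(r['score'],2),np.round(r['xy']),atz(w,r['xy'],.003))
"
```

```text
29.925 q [-0.5461 -0.5031  2.3085  0.2176  1.0319 -1.9972] p [ 0.4567 -0.1358  0.1002] zaxis [ 0.3563  0.0003 -0.9344] lean 20.87 side 0.01 F [0.1534 1.2061 1.2423] 0.0600989664235371
[{"offset":[0.94,-0.22,2.55],"roll":0.0},{"offset":[0.94,-0.22,2.55],"roll":0.0},{"offset":[0.94,-0.21,2.55],"roll":0.0}]
0.64 [248. 143.] [ 0.44495814 -0.1349394   0.003     ]
```

>>> step_arm(
  deltas=[
    {"offset": [1.0,-0.2,2.5],"roll": 0},
    {"offset": [1.0,-0.2,2.5],"roll": 0},
    {"offset": [1.0,-0.2,2.5],"roll": 0},
    {"offset": [0,0,0],"roll": 0},
  ],
)

```text
t: 30.52
tool_pos: [0.4543, -0.1349, 0.0186]
orientation: [0.281, 2.766, 0.053]
force: [0.8, -0.3, 0.1]
opening: 0.0602
```

>>> step_arm(
  deltas=[
    {"offset": [0,0,0],"roll": 0},
    {"offset": [0,0,0],"roll": 0},
    {"offset": [0,0,0],"roll": 0},
    {"offset": [0,0,0],"roll": 0},
    {"offset": [0,0,0],"roll": -0.1},
    {"offset": [0,0,0],"roll": -0.1},
    {"offset": [0,0,0],"roll": -0.1},
    {"offset": [0,0,0],"roll": -0.1},
    {"offset": [0,0,0],"roll": 0},
  ],
  fingers=2,
  grip_force=10,
)

```text
t: 31.65
tool_pos: [0.4561, -0.1364, 0.0206]
orientation: [-0.272, 2.763, -0.052]
force: [0.4, 2.5, 4.7]
opening: 0.0303
```

>>> step_arm(
  deltas=[
    {"offset": [0,0,0],"roll": 0},
    {"offset": [0,0,0],"roll": 0},
    {"offset": [0,0,0],"roll": 0},
  ],
  fingers=4.5,
)

```text
t: 32.02
tool_pos: [0.4549, -0.1361, 0.0192]
orientation: [-0.272, 2.765, -0.051]
force: [-0.2, 0.8, 0.8]
opening: 0.0449
```

```bash
python3 st.py; python3 -c "
from h import *
for n in ('top','side'):
  q=cams.read_camera(n); save(q,n+'4')
  if n=='side':
    for r in cams.silhouettes(q,'unit0')[:7]: print(n,round(r['score'],2),np.round(r['xy']),atz(q,r['xy'],.015)[:2])
w=cams.read_camera('wrist'); save(w,'w14')
cv2.imwrite('pics/c5.png',cv2.resize(cv2.imread('pics/w14.png')[70:330,150:360],None,fx=2.2,fy=2.2))"
```

```text
32.025 q [-0.5492 -0.3605  2.3716  0.2541  0.832  -2.4596] p [ 0.4549 -0.1361  0.0192] zaxis [ 0.3565 -0.0003 -0.9343] lean 20.88 side -0.02 F [-0.1663  0.7558  0.7873] 0.044893435677132255
side 0.73 [292. 345.] [ 0.56447382 -0.39065149]
side 0.63 [252. 203.] [0.52449411 0.15617857]
side 0.53 [233. 165.] [0.47394702 0.38644591]
side 0.53 [242. 208.] [0.48515463 0.13419161]
```

View pics/c5.png

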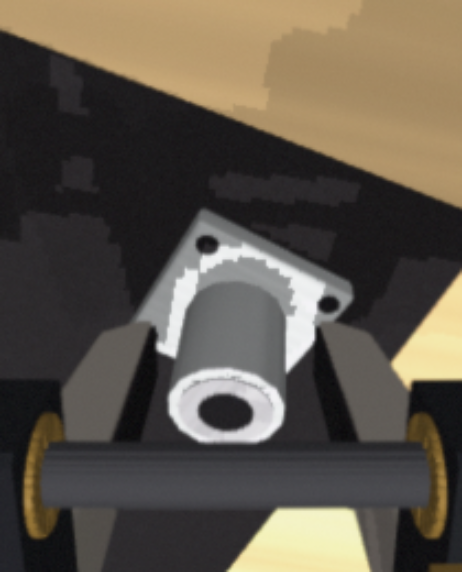

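After the twist the flange is still turned about 28° to the hand in the picture, so its yaw is about -15°. One more twist should bring it nearly square.

>>> step_arm(
  deltas=[
    {"offset": [0,0,0],"roll": 0.13},
    {"offset": [0,0,0],"roll": 0.13},
    {"offset": [0,0,0],"roll": 0.12},
    {"offset": [0,0,0],"roll": 0},
  ],
)

```text
t: 32.72
tool_pos: [0.4552, -0.1362, 0.0196]
orientation: [0.253, 2.766, 0.046]
force: [-0.6, 0.4, -0.8]
opening: 0.0451
```

>>> step_arm(
  deltas=[
    {"offset": [0,0,0],"roll": 0},
    {"offset": [0,0,0],"roll": 0},
    {"offset": [0,0,0],"roll": 0},
    {"offset": [0,0,0],"roll": -0.1},
    {"offset": [0,0,0],"roll": -0.1},
    {"offset": [0,0,0],"roll": -0.1},
    {"offset": [0,0,0],"roll": -0.08},
    {"offset": [0,0,0],"roll": 0},
    {"offset": [0,0,0],"roll": 0},
  ],
  fingers=2,
  grip_force=14,
)

```text
t: 33.85
tool_pos: [0.4562, -0.1361, 0.0206]
orientation: [-0.271, 2.763, -0.051]
force: [0.8, 3.0, 6.2]
opening: 0.0293
```

>>> step_arm(
  deltas=[
    {"offset": [0,0,0],"roll": 0},
    {"offset": [0,0,0],"roll": 0},
    {"offset": [0,0,0],"roll": 0.1},
    {"offset": [0,0,0],"roll": 0.1},
    {"offset": [0,0,0],"roll": 0},
  ],
  fingers=4.5,
)

```text
t: 34.48
tool_pos: [0.4549, -0.1361, 0.0193]
orientation: [0.004, 2.777, 0.0]
force: [0.5, 0.3, 0.1]
opening: 0.045
```

```bash
python3 st.py
cat > y.py <<'E'
from h import *
w=cams.read_camera('wrist'); save(w,'w15')
g=cv2.cvtColor(w["pixels"],cv2.COLOR_RGB2GRAY)
L=cv2.createLineSegmentDetector().detect(g)[0].reshape(-1,4)
for l in L:
    n=np.hypot(l[2]-l[0],l[3]-l[1])
    if n>14 and 200<l[0]<330 and 120<l[1]<250:
        a,b=atz(w,l[:2],.011),atz(w,l[2:],.011); d=b-a; ang=np.degrees(np.arctan2(d[1],d[0]))
        print(np.round(l),"len mm",round(1000*np.linalg.norm(d)),"yaw mod 90",round((ang+45)%90-45,1))
E
python3 y.py
```

```text
34.475 q [-0.5491 -0.3605  2.3715  0.2542  0.832  -2.2606] p [ 0.4549 -0.1361  0.0193] zaxis [ 0.3566 -0.0002 -0.9343] lean 20.89 side -0.01 F [0.4554 0.2995 0.1324] 0.04498252957109606
[288. 244. 296. 188.] len mm 50 yaw mod 90 -2.0
[221. 219. 220. 233.] len mm 13 yaw mod 90 -7.7
[276. 208. 279. 234.] len mm 24 yaw mod 90 6.9
[242. 240. 228. 251.] len mm 16 yaw mod 90 -42.2
[230. 234. 231. 213.] len mm 20 yaw mod 90 -6.8
[216. 199. 220. 219.] len mm 17 yaw mod 90 4.2
[266. 241. 243. 240.] len mm 16 yaw mod 90 -2.0
[221. 240. 213. 269.] len mm 33 yaw mod 90 -14.1
[215. 179. 215. 196.] len mm 12 yaw mod 90 -5.5
[326. 233. 334. 245.] len mm 14 yaw mod 90 30.9
[294. 185. 217. 181.] len mm 46 yaw mod 90 -3.4
[247. 189. 263. 190.] len mm 10 yaw mod 90 -1.0
[295. 217. 313. 271.] len mm 59 yaw mod 90 18.6
[259. 245. 240. 248.] len mm 14 yaw mod 90 11.4
[317. 220. 297. 214.] len mm 15 yaw mod 90 -21.7
[214. 215. 196. 220.] len mm 13 yaw mod 90 22.6
[223. 159. 297. 159.] len mm 41 yaw mod 90 -0.1
[298. 147. 222. 147.] len mm 42 yaw mod 90 -0.0
[292. 170. 223. 171.] len mm 40 yaw mod 90 1.1
```

The flange edges now read about -3°, nearly square. A 21° lean clears the bar by too little, so I'll grasp the unit, lift it, and add lean again at the far limit while holding it.

>>> step_arm(
  deltas=[
    {"offset": [0,0,0],"roll": 0.05},
    {"offset": [0,0,0],"roll": 0},
    {"offset": [0,0,0],"roll": 0},
    {"offset": [0,0,0],"roll": 0},
  ],
  fingers=2,
  grip_force=12,
)

```text
t: 35.02
tool_pos: [0.4552, -0.1362, 0.0195]
orientation: [0.072, 2.776, 0.012]
force: [0.1, -0.6, -0.6]
opening: 0.0298
```

```bash
python3 st.py; python3 -c "
from h import *
p=robot.read_state()['tool_pos']
plan((p[0]+.02,p[1],.16,None,0),(.80,0,.37,None,-.05),(.965,0,.37,None,0),step=5.8)"
```

```text
35.025 q [-0.5491 -0.3607  2.3712  0.2541  0.8318 -2.2113] p [ 0.4552 -0.1362  0.0195] zaxis [ 0.357  -0.0006 -0.9341] lean 20.92 side -0.04 F [ 0.082  -0.6048 -0.5697] 0.029788026523096926
[{"offset":[-2.29,0.12,-4.14],"roll":0.0},{"offset":[-2.29,0.11,-4.13],"roll":0.0},{"offset":[-2.29,0.12,-4.14],"roll":0.0}]
[{"offset":[-4.64,1.95,-1.0],"roll":-0.006},{"offset":[-4.65,1.92,-1.0],"roll":-0.006},{"offset":[-4.66,1.89,-1.0],"roll":-0.006},{"offset":[-4.67,1.86,-1.0],"roll":-0.006},{"offset":[-4.68,1.83,-1.01],"roll":-0.006},{"offset":[-4.69,1.8,-1.0],"roll":-0.006},{"offset":[-4.7,1.78,-1.01],"roll":-0.006},{"offset":[-4.71,1.75,-1.0],"roll":-0.006}]
[{"offset":[-5.14,0.02,1.96],"roll":0.0},{"offset":[-5.14,0.02,1.96],"roll":0.0},{"offset":[-5.14,0.02,1.97],"roll":0.0}]
```

>>> step_arm(
  deltas=[
    {"offset": [-2.29,0.12,-4.14],"roll": 0},
    {"offset": [-2.29,0.11,-4.13],"roll": 0},
    {"offset": [-2.29,0.12,-4.14],"roll": 0},
    {"offset": [-4.64,1.95,-1],"roll": -0.006},
    {"offset": [-4.65,1.92,-1],"roll": -0.006},
    {"offset": [-4.66,1.89,-1],"roll": -0.006},
    {"offset": [-4.67,1.86,-1],"roll": -0.006},
    {"offset": [-4.68,1.83,-1],"roll": -0.006},
    {"offset": [-4.69,1.8,-1],"roll": -0.006},
    {"offset": [-4.7,1.78,-1],"roll": -0.006},
    {"offset": [-4.71,1.75,-1],"roll": -0.006},
    {"offset": [-5.14,0,1.9],"roll": 0},
  ],
)

```text
t: 36.52
tool_pos: [0.8567, 0.0015, 0.3745]
orientation: [0.003, 2.772, 0.001]
force: [0.8, -0.8, -2.1]
opening: 0.0293
```

>>> step_arm(
  deltas=[
    {"offset": [-5.14,0,1.9],"roll": 0},
    {"offset": [-5.14,0,1.5],"roll": 0},
    {"offset": [-5.5,0,0],"roll": 0},
    {"offset": [-6,0,-1],"roll": 0},
    {"offset": [-6,0,-1],"roll": 0},
  ],
)

```text
t: 37.15
tool_pos: [0.9897, -0.0021, 0.402]
orientation: [0.006, 2.684, 0.002]
force: [0.5, 0.7, -4.0]
opening: 0.03
```

```bash
python3 st.py
```

```text
37.15 q [-0.0649  1.0124  0.0276  0.0291  1.6452 -1.6223] p [ 0.9897 -0.0021  0.402 ] zaxis [ 0.4415  0.0003 -0.8973] lean 26.2 side 0.02 F [ 0.4951  0.7057 -3.9896] 0.030034710365268967
```

>>> step_arm(
  deltas=[
    {"offset": [-6,0,-1],"roll": 0},
  ],
)

```text
t: 37.28
tool_pos: [1.0008, -0.0023, 0.4282]
orientation: [0.006, 2.626, 0.001]
force: [0.5, 0.0, -3.0]
opening: 0.0298
```

```bash
python3 st.py; python3 -c "
from h import *
plan((.62,.2,.36,None,0),(.47,.321,.21,None,0),step=5.8)"
```

```text
37.275 q [-0.0654  0.9954  0.0235  0.0316  1.6084 -1.6221] p [ 1.0008 -0.0023  0.4282] zaxis [ 0.4927 -0.0006 -0.8702] lean 29.52 side -0.03 F [ 0.5493  0.0286 -2.9852] 0.02983012728714496
[{"offset":[4.57,2.51,-1.6],"roll":0.0},{"offset":[4.57,2.51,-1.61],"roll":0.0},{"offset":[4.57,2.51,-1.6],"roll":0.0},{"offset":[4.57,2.51,-1.61],"roll":0.0},{"offset":[4.58,2.5,-1.6],"roll":0.0},{"offset":[4.57,2.51,-1.61],"roll":0.0},{"offset":[4.58,2.5,-1.6],"roll":0.0},{"offset":[4.57,2.51,-1.61],"roll":0.0}]
[{"offset":[4.1,2.4,1.13],"roll":0.0},{"offset":[4.1,2.4,1.13],"roll":0.0},{"offset":[4.1,2.4,1.13],"roll":0.0},{"offset":[4.1,2.4,1.13],"roll":0.0},{"offset":[4.1,2.41,1.14],"roll":0.0}]
```

```bash
python3 -c "
from h import *
plan((.47,.321,.36,None,0),(.47,.321,.21,None,0),step=5.9)"
```

```text
[{"offset":[4.52,2.92,-1.84],"roll":0.0},{"offset":[4.52,2.92,-1.84],"roll":0.0},{"offset":[4.52,2.92,-1.84],"roll":0.0},{"offset":[4.52,2.92,-1.84],"roll":0.0},{"offset":[4.52,2.92,-1.84],"roll":0.0},{"offset":[4.52,2.92,-1.84],"roll":0.0},{"offset":[4.51,2.91,-1.84],"roll":0.0},{"offset":[4.52,2.92,-1.84],"roll":0.0},{"offset":[4.51,2.91,-1.84],"roll":0.0},{"offset":[4.52,2.92,-1.84],"roll":0.0},{"offset":[4.51,2.91,-1.84],"roll":0.0}]
[{"offset":[2.46,-0.01,4.35],"roll":0.0},{"offset":[2.47,-0.01,4.35],"roll":0.0},{"offset":[2.46,-0.0,4.36],"roll":0.0}]
```

>>> step_arm(
  deltas=[
    {"offset": [4.52,2.92,-1.84],"roll": 0},
    {"offset": [4.52,2.92,-1.84],"roll": 0},
    {"offset": [4.52,2.92,-1.84],"roll": 0},
    {"offset": [4.52,2.92,-1.84],"roll": 0},
    {"offset": [4.52,2.92,-1.84],"roll": 0},
    {"offset": [4.52,2.92,-1.84],"roll": 0},
    {"offset": [4.52,2.92,-1.84],"roll": 0},
    {"offset": [4.52,2.92,-1.84],"roll": 0},
    {"offset": [4.52,2.92,-1.84],"roll": 0},
    {"offset": [4.52,2.92,-1.84],"roll": 0},
    {"offset": [4.52,2.92,-1.84],"roll": 0},
    {"offset": [0,0,0],"roll": 0},
  ],
)

```text
t: 38.78
tool_pos: [0.5205, 0.2983, 0.3773]
orientation: [0.003, 2.624, 0.011]
force: [2.5, -0.2, -2.3]
opening: 0.0296
```

```bash
python3 st.py; python3 -c "
from h import *
plan((.47,.321,.21,None,0),step=5.9)"
```

```text
38.775 q [ 0.6097 -0.3107  1.7064 -0.2909  1.3158 -0.9469] p [0.5205 0.2983 0.3773] zaxis [ 0.4949  0.0072 -0.8689] lean 29.67 side 0.41 F [ 2.4938 -0.2385 -2.2614] 0.029618029874476544
[{"offset":[4.23,0.71,4.02],"roll":0.0},{"offset":[4.23,0.71,4.02],"roll":0.0},{"offset":[4.22,0.72,4.01],"roll":0.0}]
```

>>> step_arm(
  deltas=[
    {"offset": [4.4,1.1,-1.2],"roll": 0},
    {"offset": [1.5,1.1,2.5],"roll": 0},
    {"offset": [2.2,0,3.9],"roll": 0},
    {"offset": [2.2,0,3.9],"roll": 0},
    {"offset": [0,0,0],"roll": 0},
    {"offset": [0,0,0],"roll": 0},
  ],
)

```text
t: 39.52
tool_pos: [0.4795, 0.3183, 0.2475]
orientation: [0.01, 2.625, 0.006]
force: [-0.3, 0.3, -3.3]
opening: 0.0296
```

```bash
python3 st.py; python3 -c "
from h import *
w=cams.read_camera('wrist'); save(w,'w16')
g=cv2.cvtColor(w['pixels'],cv2.COLOR_RGB2GRAY)
for l in cv2.createLineSegmentDetector().detect(g)[0].reshape(-1,4):
    if np.hypot(l[2]-l[0],l[3]-l[1])>25 and 200<l[0]<320 and 60<l[1]<270: print(np.round(l,1))
for r in cams.pinpoint(w,'unit0')[:5]: print(round(r['score'],2),np.round(r['xy']),atz(w,r['xy'],.048))
plan((.478,.321,.15,None,0),(.528,.321,.112,None,0),(.528,.321,.0905,None,0),step=5)"
```

```text
39.525 q [ 0.7062 -0.3317  1.9564 -0.3594  1.1336 -0.7672] p [0.4795 0.3183 0.2475] zaxis [ 0.4936  0.0023 -0.8697] lean 29.58 side 0.13 F [-0.2872  0.3353 -3.3139] 0.029608048356200352
[283.7 176.9 282.3 113.1]
[233.1 219.3 228.2 272. ]
[288.2 118.3 304.2 219.2]
[210.5 216.9 224.1 119.3]
[231.5 126.9 229.5 174.4]
[283.1  61.1 229.4  60.4]
[305.6 219.3 370.6 219.2]
[295.7  64.2 289.1 118.4]
[224.2 119.5 218.9  43. ]
[230.5 175.3 266.7 173.3]
[282.3 111.9 283.3  64.3]
[294.1 216.8 297.8 187. ]
[310.6 227.7 376.9 227.1]
[230.6  63.1 229.1  94.5]
[280.6 182.7 243.1 181.5]
[216.7 183.2 218.3 218.1]
[231.8  98.1 231.9 126.9]
[283.1 219.4 295.  270.5]
[201.7 243.1 204.2 268.1]
[311.9 242.1 373.1 241.8]
[279.4 145.3 241.9 145.4]
[288.   95.6 289.2  65.7]
[278.1 162.7 235.6 162.9]
0.93 [256. 205.] [0.68409238 0.31741282 0.048     ]
0.77 [51. 86.] [0.47457001 0.08193821 0.048     ]
0.72 [260.  84.] [0.47704531 0.32278903 0.048     ]
0.6 [ 64. 134.] [0.5408294  0.06553881 0.048     ]
0.31 [362. 143.] [0.56035762 0.45945742 0.048     ]
[{"offset":[2.49,0.08,4.21],"roll":0.0},{"offset":[2.5,0.09,4.22],"roll":0.0}]
[{"offset":[-1.24,0.0,2.89],"roll":0.0},{"offset":[-1.23,0.0,2.88],"roll":0.0}]
[{"offset":[1.06,-0.01,1.87],"roll":0.0}]
```

I've used up the picture views, so I'll rely on numbers from here. In the wrist image the lane's inner edges (columns 230-283) and the unit's flange (217-297) share the same centre. Going in now.

>>> step_arm(
  deltas=[
    {"offset": [2.49,0.08,4.21],"roll": 0},
    {"offset": [2.5,0.08,4.22],"roll": 0},
    {"offset": [-1.24,0,2.89],"roll": 0},
    {"offset": [-1.28,0,2.88],"roll": 0},
    {"offset": [0,0,0],"roll": 0},
  ],
)

```text
t: 40.25
tool_pos: [0.5278, 0.3192, 0.1079]
orientation: [0.01, 2.629, 0.001]
force: [-0.9, -0.5, -3.4]
opening: 0.0297
```

>>> step_arm(
  deltas=[
    {"offset": [0.15,0,0.26],"roll": 0},
    {"offset": [0.15,0,0.26],"roll": 0},
    {"offset": [0.15,0,0.26],"roll": 0},
    {"offset": [0.15,0,0.26],"roll": 0},
  ],
  grip_force=7,
)

```text
t: 40.75
tool_pos: [0.526, 0.3202, 0.0966]
orientation: [0.008, 2.628, 0.003]
force: [-3.9, -0.2, 2.4]
opening: 0.03
```

```bash
python3 st.py
```

```text
40.75 q [ 0.6442 -0.0746  2.0218 -0.416   0.8152 -0.6912] p [0.526  0.3202 0.0966] zaxis [ 0.4909  0.0009 -0.8712] lean 29.4 side 0.05 F [-3.8576 -0.2446  2.4149] 0.030046794561490047
```

>>> step_arm(
  deltas=[
    {"offset": [-0.15,0,0.26],"roll": 0},
    {"offset": [0,0,0.2],"roll": 0},
    {"offset": [0,0,0],"roll": 0},
  ],
)

```text
t: 41.12
tool_pos: [0.5296, 0.3198, 0.0926]
orientation: [0.008, 2.629, 0.002]
force: [-2.4, 1.9, 0.7]
opening: 0.0298
```

```bash
python3 st.py
cat > z.py <<'E'
from h import *
w=cams.read_camera('wrist'); save(w,'w17')
g=cv2.cvtColor(w['pixels'],cv2.COLOR_RGB2GRAY)
for l in cv2.createLineSegmentDetector().detect(g)[0].reshape(-1,4):
    if np.hypot(l[2]-l[0],l[3]-l[1])>22 and 200<l[0]<320 and 40<l[1]<250 : print(np.round(l))
for r in cams.silhouettes(w,'unit0')[:5]:
    ys,xs=np.where(r['mask']); print(round(r['score'],2),np.round(r['xy']),xs.min(),xs.max(),ys.min(),ys.max())
for n in ('w11.png','w17.png'):
    im=cv2.imread('pics/'+n,0); c=246; print(n,im[60:200:2,225:240].mean(1).astype(int).tolist())
E
python3 z.py
```

```text
41.125 q [ 0.639  -0.0611  2.0169 -0.417   0.8062 -0.6926] p [0.5296 0.3198 0.0926] zaxis [ 0.4904  0.0002 -0.8715] lean 29.36 side 0.01 F [-2.4277  1.8638  0.7378] 0.02983616510943583
[310. 189. 320. 240.]
[203. 168. 197.  98.]
[316. 109. 310. 188.]
[233. 221. 228. 244.]
[300. 219. 308.  82.]
[209. 121. 210. 143.]
[210. 143. 212. 221.]
[307.  79. 209.  78.]
[208.  81. 209. 121.]
[277. 147. 253. 150.]
[269. 196. 281. 216.]
[223.  41. 279.  43.]
[281.  43. 323.  44.]
[284. 219. 295. 270.]
[202. 243. 204. 268.]
[298. 182. 221. 177.]
[222. 173. 296. 178.]
[218.  97. 217. 134.]
[297. 152. 300.  82.]
[294. 214. 297. 184.]
[220. 188. 219. 213.]
[311.  81. 303. 218.]
[269.  75. 317.  76.]
[209. 218. 205.  79.]
[227. 161. 277. 161.]
[203. 191. 204. 226.]
[217. 214. 217. 189.]
[224.  68. 196.  68.]
[309. 224. 309. 201.]
0.71 [254. 211.] 218 298 175 264
0.67 [261. 118.] 216 302 78 163
w11.png [63, 64, 64, 64, 64, 63, 69, 78, 78, 75, 48, 85, 153, 164, 162, 160, 161, 165, 163, 165, 165, 159, 155, 153, 150, 146, 141, 125, 112, 104, 98, 94, 94, 94, 97, 102, 111, 120, 137, 147, 150, 153, 155, 155, 164, 164, 160, 165, 165, 158, 163, 165, 157, 130, 141, 141, 141, 141, 119, 94, 141, 161, 156, 138, 130, 137, 146, 158, 161, 160]
w17.png [63, 62, 61, 60, 70, 76, 71, 70, 48, 105, 157, 147, 122, 125, 125, 136, 154, 173, 178, 176, 166, 161, 164, 163, 163, 162, 161, 160, 156, 155, 155, 156, 155, 156, 156, 156, 156, 157, 158, 161, 168, 174, 177, 179, 162, 136, 118, 108, 110, 126, 155, 136, 140, 142, 142, 142, 142, 121, 96, 145, 156, 107, 97, 97, 108, 144, 161, 163, 162, 165]
```

The geometry matches the third unit's before its release: flat, with about a 7 mm gap. Now I'll release it in the same way.

>>> step_arm(
  deltas=[
    {"offset": [0,0,0.1],"roll": 0},
    {"offset": [0,0,0],"roll": 0},
  ],
)

```text
t: 41.48
tool_pos: [0.5301, 0.3196, 0.0916]
orientation: [0.008, 2.629, 0.002]
force: [-4.4, 1.6, 1.5]
opening: 0.0298
```

>>> step_arm(
  deltas=[
    {"offset": [0,0,0],"roll": 0},
    {"offset": [0,0,0],"roll": 0},
    {"offset": [0,0,0],"roll": 0},
    {"offset": [0,0,0],"roll": 0},
  ],
  fingers=3.5,
)

```text
t: 41.98
tool_pos: [0.53, 0.3192, 0.0912]
orientation: [0.008, 2.63, 0.001]
force: [-0.3, 0.7, -0.3]
opening: 0.0347
```

>>> step_arm(
  deltas=[
    {"offset": [0,0,-1],"roll": 0},
    {"offset": [0,0,-2],"roll": 0},
    {"offset": [0,0,-4],"roll": 0},
    {"offset": [0,0,-5],"roll": 0},
    {"offset": [0,0,-4],"roll": 0},
    {"offset": [0,0,0],"roll": 0},
  ],
)

```text
t: 42.72
tool_pos: [0.4521, 0.3213, 0.2361]
orientation: [0.008, 2.624, 0.009]
force: [0.0, -0.8, -0.3]
opening: 0.0348
```

```bash
python3 st.py; python3 -c "
from h import *
w=cams.read_camera('wrist'); save(w,'w18')
for r in cams.pinpoint(w,'unit0')[:6]: print(round(r['score'],2),np.round(r['xy']),atz(w,r['xy'],.048)[:2],atz(w,r['xy'],.073)[:2])
for r in cams.silhouettes(w,'unit0')[:6]:
    ys,xs=np.where(r['mask']); print(round(r['score'],2),np.round(r['xy']),xs.min(),xs.max(),ys.min(),ys.max())
for n in ('top','side'):
  q=cams.read_camera(n)
  for t in ('unit0','sleeve','carton_small'):
    for r in cams.pinpoint(q,t)[:7]: print(n,t,round(r['score'],2),np.round(r['xy']),atz(q,r['xy'],.003)[:2],atz(q,r['xy'],.048)[:2],atz(q,r['xy'],.073)[:2])
"
```

```text
42.725 q [ 0.754  -0.3779  2.013  -0.378   1.1385 -0.715 ] p [0.4521 0.3213 0.2361] zaxis [ 0.4946  0.0048 -0.8691] lean 29.65 side 0.27 F [ 0.0264 -0.8469 -0.2523] 0.03483561911751136
0.84 [257. 111.] [0.47712141 0.32231329] [0.46251518 0.32216884]
0.81 [ 58. 112.] [0.47431458 0.08640611] [0.4599451  0.10616035]
0.72 [252. 156.] [0.54404067 0.31547354] [0.52378982 0.31590602]
0.65 [ 68. 159.] [0.54706009 0.06507709] [0.52655455 0.08663042]
0.96 [ 64. 156.] 33 89 135 177
0.78 [256. 108.] 232 277 88 134
0.66 [372. 198.] 344 416 149 243
0.62 [ 53. 112.] 20 81 91 136
0.57 [254. 154.] 235 277 134 175
top unit0 0.75 [395. 182.] [ 0.5601599  -0.39351707] [ 0.5537108  -0.37898521] [ 0.55012797 -0.37091195]
top unit0 0.72 [162. 212.] [0.47304734 0.32201126] [0.46932425 0.31415215] [0.46725586 0.30978598]
top unit0 0.63 [238. 211.] [0.47495093 0.09066016] [0.47116826 0.0900407 ] [0.46906679 0.08969656]
top unit0 0.62 [157. 189.] [0.54447247 0.33955064] [0.53851427 0.33114267] [0.53520417 0.32647158]
top unit0 0.58 [239. 194.] [0.52710068 0.08636176] [0.5216861  0.08587681] [0.518678   0.08560
[... 665 characters left out ...]
] [0.53330304 0.39946331] [0.52694663 0.34624426] [0.52341529 0.31667812]
side unit0 0.52 [240. 216.] [0.47451906 0.10548415] [0.47081231 0.06551609] [0.468753   0.04331162]
side unit0 0.48 [243. 210.] [0.48916764 0.13361607] [0.48480061 0.09237998] [0.48237449 0.06947104]
side unit0 0.44 [255. 208.] [0.53456661 0.14124308] [0.52815324 0.0996632 ] [0.52459026 0.07656327]
side sleeve 0.59 [237. 297.] [ 0.43009491 -0.21957378] [ 0.42839056 -0.24488997] [ 0.4274437  -0.25895452]
side carton_small 0.83 [263. 298.] [ 0.50868304 -0.23477022] [ 0.50343636 -0.25940144] [ 0.50052154 -0.27308545]
side carton_small 0.17 [298. 177.] [0.73455415 0.29234772] [0.71912642 0.24395686] [0.71055546 0.21707305]
```

```bash
python3 -c "
from h import *
for n,c in (('w12',256),('w18',256)):
    g=cv2.imread('pics/%s.png'%n,0); print(n)
    for l in cv2.createLineSegmentDetector().detect(g)[0].reshape(-1,4):
        if np.hypot(l[2]-l[0],l[3]-l[1])>18 and 205<l[0]<310 and 80<l[1]<200: print(np.round(l).astype(int).tolist(),end=' ')
    print()
"
```

```text
w12
[290, 146, 301, 218] [296, 90, 291, 145] [224, 147, 221, 116] [284, 196, 282, 121] [231, 146, 231, 196] [281, 90, 228, 91] [228, 93, 230, 144] [270, 197, 275, 226] [266, 182, 234, 182] [282, 117, 281, 92] [220, 117, 216, 83] [275, 127, 274, 96] [265, 92, 267, 111] [278, 172, 277, 146] [268, 138, 239, 139] [287, 124, 286, 92] [239, 137, 267, 135] [279, 192, 236, 193] 
w18
[285, 138, 295, 217] [215, 196, 223, 139] [292, 90, 286, 138] [223, 139, 217, 69] [230, 178, 227, 196] [265, 186, 274, 239] [279, 192, 279, 134] [279, 89, 247, 89] [229, 91, 229, 178] [282, 122, 282, 91] [276, 175, 244, 177] [227, 196, 226, 214] [275, 118, 276, 98] [229, 195, 265, 191] [268, 135, 242, 135] [235, 142, 235, 167]
```

Both chutes now hold two adjoining units lying within their walls. The bystanders on the mat haven't moved and the hand is clear, so I'm handing in.

```bash
python3 -c "
from h import *
print(robot.read_state()['t']); print(robot.close_job())"
```

```text
43.275
the job is handed in; nothing more can be done
None
```

I dealt the four units card, plain, card, plain, and handed the job in at 43.3 s of the 72 s allowed. Each chute holds two units, boss up.

- **How they were laid:** each unit was pressed onto the slope under a light grip until it swung flat, then released 7 to 20 mm from where it came to rest. The rows have no tilt, so for the third and fourth units I leaned the hand about 27–30° by reaching past the arm's far limit. The fourth unit was turned about 30° on the mat, so I twisted it nearly square before lifting it.
- **Last checks:** the wrist camera shows the two units in each lane touching, all within the side walls. The sleeve and small carton read about where they started, apart from camera scatter. I did not recheck the other bystanders. The hand was clear of everything and the readings I saw stayed well under the force limits.
- **q2 limit:** while un-leaning, q2 read -0.8903 rad against its stated limit of -0.89. I moved away at once, but I can't tell whether that counts as passing the range.
- **Fourth unit's alignment:** it looks about 3–4° off square and a few millimetres off the lane's middle.
- **Numbers only at the end:** the 12 picture views were used up before the fourth unit was placed, so its placing and the final state were checked only from network and line measurements.

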